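# Load the lifting bed and crank it up to a quarter turn below its stop

## Robot

A 7-joint arm with a two-finger parallel gripper is mounted at the origin on the work surface. World frame = base frame: x ahead of the robot, y to its left, z up, the work surface at z = 0. Lengths are in mm, angles in rad, forces in N, time in s.
With the tool pointing down it reaches from about 400 to 875 mm from the base axis. Payload 4.4 kg.
Tool frame: the origin (TCP) lies at the very end of the fingers, on their centre line; the grasp point (between the pads) lies 19 mm behind it; z points along the fingers, x is the direction in which the jaws open and shut, and the axes are right-handed (so a half turn about z gives the same grasp; the last joint's range is limited). The gripper opens to 85 mm and grips with 20 to 120 N. Pads are 22 mm wide; open, the fingers measure 114 mm over their backs; the gripper's body (76 mm by 85 mm) begins 54 mm behind the grasp point. The pads swing forward as they close: fully open they stand 13 mm farther back than shut.
Start: joints at [1.114, 0.628, 0.038, 1.517, -0.027, 0.996, -0.02], TCP at [247.631, -600.996, 231.313] pointing down, gripper open.
Joint ranges: [-3.06, 3.06], [-0.37, 2.12], [-1.25, 1.32], [0.18, 2.47], [-1.1, 4.24], [0.23, 1.98], [-2.94, 2.94]. Speed limits (rad/s): [2.57, 2.57, 3.14, 3.14, 3.14, 3.14, 3.14].

## Interface

Orientations are given as [roll, pitch, yaw] about the fixed x, y, z axes, in that order (R = Rz(yaw) Ry(pitch) Rx(roll)).
In Python, from cell import telemetry, get_image, get_calibration, ctrl gives the robot as it stands. The module is installed in compiled form; this text tells all that it offers.
- The arm moves only by the tool arm_command, never from a script. Its arguments are lists of equal length, an entry for each row: "rot": the turn, a rotation vector about the world's x, y, z in degrees, a list of three; "slide": the shift along the world's x, y, z in mm, a list of three; "gripper": the finger opening in mm, from 0 to 85.4. A call has 1 to 5 rows; each row shifts and turns the pose as measured when the row begins; what a row does not reach is not made up. A row lasts 1/12 s, in which the tool goes at most 41.7 mm and 7.16 degrees, less where a joint would pass 70% of its speed; a pose out of reach is approached as far as the arm can. A call with a gripper value outside its range is refused whole. The fingers move at their own pace and stop on an object; the grip force is fixed at half the most. Time passes only in rows, so rows that do not move let the fingers close. It gives the time, the measured TCP pose, the force and the opening at its end, in the units of the state.
- telemetry.read_state(): the state, without advancing time (a new reading comes with each control period).
- get_image(name): name is "side" or "top"; returns (picture, depth): 384x512x3 uint8, red, green, blue; 384x512 float32, mm along the optical axis (not along the pixel's ray), 0 where there is no reading.
- get_calibration(name): a dict with "fx", "fy", "cx", "cy" (pixels), "xyz" and "attitude" of the camera in the world. Camera axes: x right, y up, looking along -z (the intrinsics and any distortion apply to the point x, -y, -z); pixel columns grow to the right and rows downward; lengths in mm; the calibration is good to about 2 mm. A picture is of the moment at which its call begins. get_calibration takes no time and is no camera call.
- ctrl.finish_job(): hands the job in, once; it reports no verdict.
The state is a dict: "clock": time; "qpos": joint angles; "qd": joint speeds; "tau": joint torques, N m; "eef_pos": TCP position; "tool_rot": TCP orientation; "force": force on the tool from outside, world axes, zero at the start; "torque": the same for the moment, N m; "width": finger opening in mm.
Only numpy, scipy, OpenCV 4.12 (cv2) and the standard library are available. Lean on these libraries where they do the work, as an engineer would, in place of code of your own. Each camera call takes 0.05 s, during which the arm holds its last target.

## Task

Put the yellow push stick that lies on the lifting bed away in the blue tray, then lay every beech blank flat on the bed, side by side across it, and slide the red fence along until you feel the whole row pressed together against the end stop. Then crank the handwheel clockwise until you feel its top stop and back it off a quarter turn. Leave everything else on the bench where it is.

Things in the scene. Friction and masses are not known exactly. Their poses are not given: they have to be found in the camera images.
- machine: Small lifting bed bolted to the bench (place and yaw vary a little): green base 150 x 340 mm, 30 mm high, at its +y end a green gearbox (x -95 to 5 mm, y 170 to 300 mm, 66 mm high) with a handwheel on top. Origin on the bench under the middle of the bed; +y runs along the bed from the end stop towards the handwheel, +x away from the robot.
- bed: Aluminium bed that the handwheel raises (0.8 mm per rad, about 15 mm in all). Origin in the middle of its flat upper surface, 60 mm or slightly more above the bench; axes as the machine's. Usable floor 114 mm (x) by up to 294 mm (y); low rims 12 mm high and 12 mm thick along both long sides (from |x| = 57 mm).
- end_stop: Fixed dark steel stop across the -y end of the bed, 34 mm high. Origin at the foot of the face that looks to +y (towards the fence), at y = -147 mm of the bed.
- fence: Red fence across the bed that slides along y with about 1.5 N friction and stays where left; 110 mm long in x, 16 mm thick, 34 mm high, with an upright tab in the middle on top (60 mm in x, 14 mm thick, its middle at y = +8 mm, top 63 mm above the bed) to grip from above. Origin at the foot of its pressing face, which looks to -y (to the end stop); axes as the bed's. Fully open, its face stands at y = +147 mm of the bed; it can travel 260 mm towards the end stop.
- wheel (a joint): Turn of the handwheel in rad over several turns; grows clockwise seen from above, which raises the bed. Starts anywhere in the first turn; the top stop is hard and comes 2 to 3 turns further (where exactly has to be felt). Friction about 2 N at the knob; it stays where it is left. Horizontal wheel 126 mm across, rim top 92 mm above the bench.
- wheel_axis (a point): Point on the handwheel's vertical axis, 116 mm above the bench.
- crank_grip (a point): Middle of the black crank knob that stands up from the handwheel, 55 mm from its axis: an upright cylinder of 26 mm diameter from 93 to 139 mm above the bench, spinning freely on its pin.
- tool_tray: Fixed open blue tray, 220 x 110 x 35 mm outside, walls and floor 5 mm. Origin under its centre, x along its length.
- push_stick: Yellow push stick, a flat bar 150 x 28 x 22 mm, 80 g, at the start lying on the bed. Origin at the centre of its underside, x along its length.
- blank_1: Brown beech blank, a square bar 96 x 36 x 36 mm, about 100 g; two to four identical ones are there, the others are absent. Origin at its centre, x along its length; any long face may lie down.
- blank_2: Brown beech blank, a square bar 96 x 36 x 36 mm, about 100 g; two to four identical ones are there, the others are absent. Origin at its centre, x along its length; any long face may lie down.
- blank_3: Brown beech blank, a square bar 96 x 36 x 36 mm, about 100 g; two to four identical ones are there, the others are absent. Origin at its centre, x along its length; any long face may lie down.
- blank_4: Brown beech blank, a square bar 96 x 36 x 36 mm, about 100 g; two to four identical ones are there, the others are absent. Origin at its centre, x along its length; any long face may lie down.
- glue_bottle: White glue bottle, 60 mm across, 160 mm high; a bystander, to be left where it is. Origin at its underside.
- screw_jar: Glass screw jar, 70 mm across, 80 mm high; a bystander, to be left where it is. Origin at its underside.
- oil_can: Blue can, 72 mm across, 110 mm high; a bystander, to be left where it is. Origin at its underside.
- walnut_offcut: Dark offcut, 90 x 60 x 22 mm; a bystander, to be left where it is. Origin at its underside.
- screwdriver: Screwdriver with green handle, 200 mm, lying; a bystander, to be left where it is. Origin at its underside.
- hole_saw: Steel hole saw, 56 mm across, 40 mm high; a bystander, to be left where it is. Origin at its underside.
- hammer: Hammer, lying; a bystander, to be left where it is. Origin at its underside.
Mind the look-alikes: they are no part of the job. Leave any white look-alike of the blank_2 alone. Of the things shaped like the push_stick, the yellow one is meant.

How it is judged (in metres and radians):
On the way, in this order (a step that is already met when the one before it is completed fails the run):
1. the push stick lies in the blue tray (x of push_stick in the frame of tool_tray between -0.105 and 0.105 m and y of push_stick in the frame of tool_tray between -0.05 and 0.05 m and z of push_stick in the frame of tool_tray between -0.005 and 0.03 m and contact force between the fingers and push_stick below 0.2 N and linear speed of push_stick below 0.05 m/s), for 0.2 s.
2. every blank lies flat across the bed, let go (x of blank_1 in the frame of bed between -0.03 and 0.03 m and y of blank_1 in the frame of bed between -0.15 and 0.15 m and z of blank_1 in the frame of bed between 0.012 and 0.026 m and angle between the x axis of each of blank_1, blank_2, blank_3, blank_4 and the x axis of bed, either way round below 0.4 rad and contact force between the fingers and blank_1 below 0.2 N and linear speed of each of blank_1, blank_2, blank_3, blank_4 below 0.05 m/s and x of blank_2 in the frame of bed between -0.03 and 0.03 m and y of blank_2 in the frame of bed between -0.15 and 0.15 m and z of blank_2 in the frame of bed between 0.012 and 0.026 m and contact force between the fingers and blank_2 below 0.2 N and x of blank_3 in the frame of bed between -0.03 and 0.03 m and y of blank_3 in the frame of bed between -0.15 and 0.15 m and z of blank_3 in the frame of bed between 0.012 and 0.026 m and contact force between the fingers and blank_3 below 0.2 N and x of blank_4 in the frame of bed between -0.03 and 0.03 m and y of blank_4 in the frame of bed between -0.15 and 0.15 m and z of blank_4 in the frame of bed between 0.012 and 0.026 m and contact force between the fingers and blank_4 below 0.2 N), for 0.2 s.
3. the fence presses the row of blanks against the end stop ((contact force between end_stop and blank_1 above 1 N or contact force between end_stop and blank_2 above 1 N or contact force between end_stop and blank_3 above 1 N or contact force between end_stop and blank_4 above 1 N) and (contact force between fence and blank_1 above 1 N or contact force between fence and blank_2 above 1 N or contact force between fence and blank_3 above 1 N or contact force between fence and blank_4 above 1 N) and (y of blank_1 in the frame of end_stop between 0.01 and 0.025 m or y of blank_2 in the frame of end_stop between 0.01 and 0.025 m or y of blank_3 in the frame of end_stop between 0.01 and 0.025 m or y of blank_4 in the frame of end_stop between 0.01 and 0.025 m) and (y of blank_1 in the frame of fence between -0.025 and -0.01 m or y of blank_2 in the frame of fence between -0.025 and -0.01 m or y of blank_3 in the frame of fence between -0.025 and -0.01 m or y of blank_4 in the frame of fence between -0.025 and -0.01 m) and (horizontal distance between blank_1 and blank_2 below 0.045 m or horizontal distance between blank_1 and blank_3 below 0.045 m or horizontal distance between blank_1 and blank_4 below 0.045 m) and (horizontal distance between blank_2 and blank_1 below 0.045 m or horizontal distance between blank_2 and blank_3 below 0.045 m or horizontal distance between blank_2 and blank_4 below 0.045 m) and (horizontal distance between blank_3 and blank_1 below 0.045 m or horizontal distance between blank_3 and blank_2 below 0.045 m or horizontal distance between blank_3 and blank_4 below 0.045 m) and (horizontal distance between blank_4 and blank_1 below 0.045 m or horizontal distance between blank_4 and blank_2 below 0.045 m or horizontal distance between blank_4 and blank_3 below 0.045 m)), for 0.05 s.
4. the handwheel is at its top stop (value of joint wheel above 18.85 rad), for 0.05 s.
5. the handwheel is backed off a quarter turn (value of joint wheel between 16.979 and 17.879 rad), for 0.2 s.
At the end, for the whole second after the job is handed in: The push stick lies in the tray; every blank lies flat across the bed (within about 11 degrees) in one closed row from end stop to fence (gaps under about 7 mm, ends roughly in line); the handwheel rests a quarter turn (within 26 degrees) short of its top stop; everything is let go and at rest (all of step 1 and all of step 5 and x of blank_1 in the frame of bed between -0.03 and 0.03 m and y of blank_1 in the frame of bed between -0.15 and 0.15 m and z of blank_1 in the frame of bed between 0.012 and 0.026 m and angle between the x axis of each of blank_1, blank_2, blank_3, blank_4 and the x axis of bed, either way round below 0.2 rad and contact force between the fingers and blank_1 below 0.2 N and linear speed of each of blank_1, blank_2, blank_3, blank_4 below 0.05 m/s and x of blank_2 in the frame of bed between -0.03 and 0.03 m and y of blank_2 in the frame of bed between -0.15 and 0.15 m and z of blank_2 in the frame of bed between 0.012 and 0.026 m and contact force between the fingers and blank_2 below 0.2 N and x of blank_3 in the frame of bed between -0.03 and 0.03 m and y of blank_3 in the frame of bed between -0.15 and 0.15 m and z of blank_3 in the frame of bed between 0.012 and 0.026 m and contact force between the fingers and blank_3 below 0.2 N and x of blank_4 in the frame of bed between -0.03 and 0.03 m and y of blank_4 in the frame of bed between -0.15 and 0.15 m and z of blank_4 in the frame of bed between 0.012 and 0.026 m and contact force between the fingers and blank_4 below 0.2 N and (y of blank_1 in the frame of end_stop between 0.01 and 0.025 m or y of blank_2 in the frame of end_stop between 0.01 and 0.025 m or y of blank_3 in the frame of end_stop between 0.01 and 0.025 m or y of blank_4 in the frame of end_stop between 0.01 and 0.025 m) and (y of blank_1 in the frame of fence between -0.025 and -0.01 m or y of blank_2 in the frame of fence between -0.025 and -0.01 m or y of blank_3 in the frame of fence between -0.025 and -0.01 m or y of blank_4 in the frame of fence between -0.025 and -0.01 m) and (horizontal distance between blank_1 and blank_2 below 0.045 m or horizontal distance between blank_1 and blank_3 below 0.045 m or horizontal distance between blank_1 and blank_4 below 0.045 m) and (horizontal distance between blank_2 and blank_1 below 0.045 m or horizontal distance between blank_2 and blank_3 below 0.045 m or horizontal distance between blank_2 and blank_4 below 0.045 m) and (horizontal distance between blank_3 and blank_1 below 0.045 m or horizontal distance between blank_3 and blank_2 below 0.045 m or horizontal distance between blank_3 and blank_4 below 0.045 m) and (horizontal distance between blank_4 and blank_1 below 0.045 m or horizontal distance between blank_4 and blank_2 below 0.045 m or horizontal distance between blank_4 and blank_3 below 0.045 m) and velocity of joint wheel between -0.1 and 0.1 rad/s); the robot touches nothing.
It fails at once if a bystander is shifted more than 40 mm (distance of any of glue_bottle, screw_jar, oil_can, walnut_offcut, screwdriver, hole_saw, hammer from where it was at the start of the episode above 0.04 m).
Of blank_1, blank_2, blank_3, blank_4 only 2 to 4 are there at a start; the rules pass over those that are not, and their reading is None.
At some moment in a run one of blank_1, blank_2, blank_3, blank_4, push_stick may be knocked a few centimetres aside while the robot is not near it.
Once in a run the grip may slacken for a moment while it holds something.
It also fails if it takes over 210 s, if anything falls off the work surface, if the arm or the gripper's body presses on something with over 40 N, if the wrist force passes 120 N, or if a joint passes its speed limit or range.

## Working session

There is one attempt and no reset: what is moved stays moved. The work goes in short steps, Python scripts to look and compute and a tool call to move; the robot and the scene stay as the last step left them, time stands still between calls to the robot, and variables do not carry over. Pictures are saved under pics/ and viewed, and the job is handed in when it is done.

Besides the shell and the picture viewer there is one more tool, called by a JSON object that holds its "name" and its "arguments", one argument or row to a line. arm_command: Moves the arm, as the interface text tells. Its arguments: {"type":"object","properties":{"rot":{"type":"array"},"slide":{"type":"array"},"gripper":{"type":"array"}},"required":["rot","slide","gripper"]}

```bash
mkdir -p pics; cat > h.py <<'E'
import numpy as np,cv2
from scipy.spatial.transform import Rotation as R
from cell import telemetry,get_image,get_calibration,ctrl
def cal(n):
    c=get_calibration(n);return c
E
python3 - <<'E'
from h import *
for n in("side","top"):
    print(get_calibration(n)); p,d=get_image(n); cv2.imwrite(f"pics/{n}0.png",p[:,:,::-1]); np.savez(f"{n}0.npz",p=p,d=d); print(d.min(),d.max(),(d==0).mean())
print(telemetry.read_state())
E
```

```text
{'fx': 396.5838465347858, 'fy': 396.5838465347858, 'cx': 253.98174955995867, 'cy': 191.11167131446737, 'xyz': array([ 12.25290038, 920.69875593, 724.53693431]), 'attitude': array([ 1.03896257,  0.00861436, -2.64366346])}
0.0 3999.989 0.1017608642578125
{'fx': 470.97521741127304, 'fy': 470.97521741127304, 'cx': 251.4162521209181, 'cy': 191.27971817048223, 'xyz': array([ 411.62854558,  -49.58122624, 1639.32981162]), 'attitude': array([ 0.0618609 , -0.01266588, -1.54144014])}
0.0 2491.737 0.003977457682291667
{'clock': 0.1, 'qpos': array([ 1.11423335,  0.62921434,  0.0384282 ,  1.51825472, -0.02698137,
        0.99627977, -0.02002029]), 'qd': array([-0.00012884, -0.00255382,  0.0003988 , -0.00245535, -0.00119402,
       -0.00027488,  0.00164639]), 'tau': array([ 3.78317811e-03, -5.64529288e+01,  1.23086940e+00, -1.93969578e+01,
        1.13309413e-02,  5.51993988e-03, -3.74165296e-06]), 'eef_pos': array([ 247.40758064, -600.48757262,  230.51044908]), 'tool_rot': array([ 3.14157289e+00,  1.63860198e-03, -1.18002982e+00]), 'force': array([0.20110141, 0.17651597, 0.19783894]), 'torque': array([0.04173294, 0.01660781, 0.01562227]), 'width': 85.49685740978408}
```

View pics/top0.png

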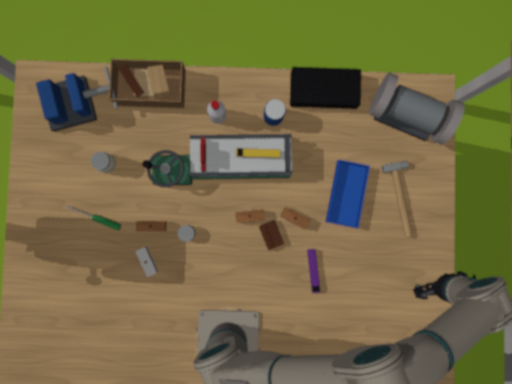

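View pics/side0.png

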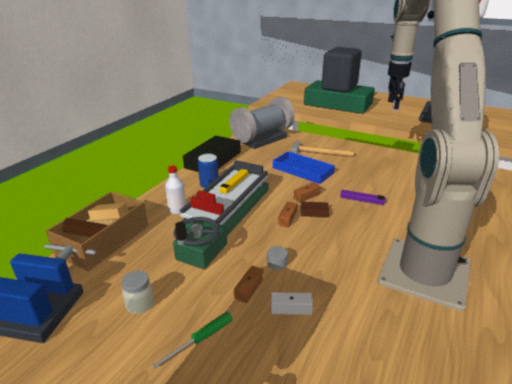

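```bash
cat >> h.py <<'E'
def Rc(n):
    c=get_calibration(n); return c,R.from_euler('xyz',c['attitude']).as_matrix()
def px2w(n,u,v,z=None,depth=None):
    c,M=Rc(n); u=np.asarray(u,float);v=np.asarray(v,float)
    r=np.stack([(u-c['cx'])/c['fx'],-(v-c['cy'])/c['fy'],-np.ones_like(u)],-1)@M.T
    if depth is not None: return c['xyz']+r*np.asarray(depth)[...,None]
    t=(z-c['xyz'][2])/r[...,2]; return c['xyz']+r*t[...,None]
def w2px(n,P):
    c,M=Rc(n); q=(np.asarray(P,float)-c['xyz'])@M
    return np.stack([c['cx']+c['fx']*q[...,0]/-q[...,2],c['cy']-c['fy']*q[...,1]/-q[...,2]],-1)
def cloud(n,d):
    v,u=np.mgrid[:384,:512]; return px2w(n,u,v,depth=d)
E
python3 - <<'E'
from h import *
a=np.load('top0.npz');p,d=a['p'],a['d'];W=cloud('top',d)
for nm,(u,v) in dict(b1=(249,216),b2=(297,218),b3=(151,226),wal=(271,235),white=(147,262),stick=(262,153),fence=(203,155),bed=(225,145),knob=(148,164),wheel=(170,168),tray=(348,195),table=(230,270),box=(157,80),jar1=(103,161),hs=(187,233)).items():
    print(nm,W[v,u].round(1),p[v,u])
def crop(x0,y0,x1,y1,k,f):
    cv2.imwrite(f,cv2.resize(p[y0:y1,x0:x1,::-1],None,fx=k,fy=k,interpolation=cv2.INTER_CUBIC))
crop(90,120,330,300,3.3,'pics/c1.png')
a=np.load('side0.npz');p=a['p'];crop(160,130,340,330,3,'pics/c2.png')
E
```

```text
b1 [427.1 -61.2  35.9] [92 60 38]
b2 [ 425.1 -224.1   41.3] [106  70  43]
b3 [383.4 270.1  33. ] [73 47 28]
wal [ 364.4 -138.7   18.7] [66 37 26]
white [261.9 278.4  32.8] [114 110 108]
stick [636.9 -97.8  85.5] [167 145  49]
fence [617.2  92.9 136.1] [99 21 20]
bed [663.7  27.1  60.9] [154 157 156]
knob [582.9 267.8 135. ] [16 15 19]
wheel [578.  205.9  80.6] [61 71 66]
tray [ 5.109e+02 -4.053e+02 -4.000e-01] [ 31  71 142]
table [240.5  -1.8   9.3] [141 116  82]
box [869.9 259.1  91.9] [141 116  82]
jar1 [594.7 429.2  78.1] [111 114 113]
hs [363.6 146.2  42.3] [115 117 116]
```

View pics/c1.png

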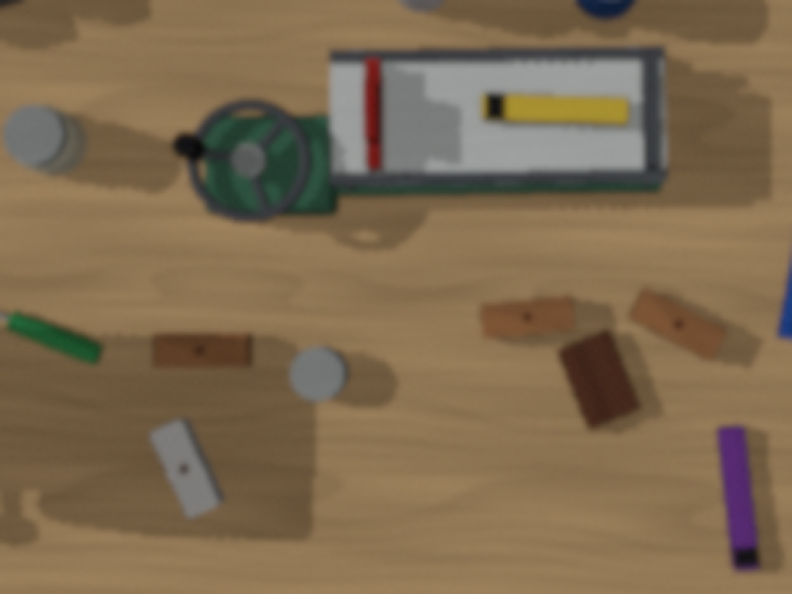

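View pics/c2.png

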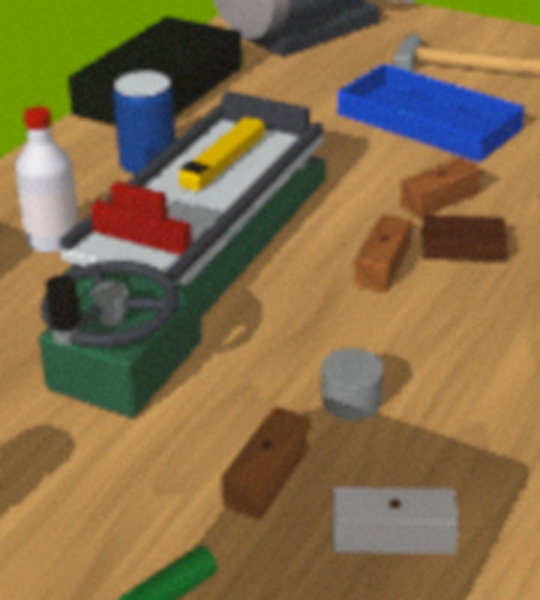

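```bash
cat >> h.py <<'E'
def blobs(n,p,m,z,amin=30):
    m=m.astype(np.uint8); k,l,s,c=cv2.connectedComponentsWithStats(m,connectivity=8); out=[]
    for i in range(1,k):
        if s[i,4]<amin: continue
        cn=max(cv2.findContours((l==i).astype(np.uint8),cv2.RETR_EXTERNAL,cv2.CHAIN_APPROX_NONE)[0],key=len)[:,0]
        w=px2w(n,cn[:,0],cn[:,1],z)[:,:2].astype(np.float32)
        (c0,(a,b),an)=cv2.minAreaRect(w)
        if a<b: an+=90;a,b=b,a
        an=(an+90)%180-90
        out.append((c[i].round(0),s[i,4],np.round(c0,1),round(a,1),round(b,1),round(an,1)))
    return out
E
python3 - <<'E'
from h import *
a=np.load('top0.npz');p,d=a['p'],a['d']
hsv=cv2.cvtColor(p,cv2.COLOR_RGB2HSV)
for nm,(u,v) in dict(b1=(249,216),b3=(151,226),tab=(230,270),tabs=(160,250),wal=(271,235),st=(262,153),fen=(203,155),tray=(348,195),bed=(225,145),white=(147,262),gr=(186,182)).items(): print(nm,hsv[v,u])
H,S,V=[hsv[...,i].astype(int) for i in range(3)]
pr=lambda nm,L:[print(nm,*x) for x in L]
roi=np.zeros(H.shape,bool);roi[120:310,90:420]=1
pr('blank',blobs('top',p,roi&(H<18)&(S>135)&(V>60)&(V<180),36))
pr('stick',blobs('top',p,roi&(H>20)&(H<32)&(S>150),83))
pr('fence',blobs('top',p,roi&((H<6)|(H>174))&(S>170),105))
pr('tray',blobs('top',p,roi&(H>100)&(H<118)&(S>150),35,200))
pr('bedwhite',blobs('top',p,roi&(S<25)&(V>110)&(np.arange(384)[:,None]<182),62,200))
pr('knob',blobs('top',p,roi&(V<35),139,5))
E
```

```text
b1 [ 12 150  92]
b3 [ 13 157  73]
tab [ 17 107 141]
tabs [ 17 111 108]
wal [  8 155  66]
st [ 24 180 167]
fen [  0 203  99]
tray [109 199 142]
bed [ 80   5 157]
white [ 10  13 114]
gr [ 75 109  61]
blank [203. 153.] 119 [634.4 104.2] 110.3 10.3 2.0
blank [295. 218.] 258 [ 425.8 -217.6] 93.0 33.1 62.6
blank [249. 216.] 243 [427.7 -62.6] 90.7 31.2 -81.2
blank [271. 234.] 394 [ 366.5 -138.2] 85.4 53.7 23.5
blank [151. 226.] 259 [383.5 269.5] 94.9 27.0 -88.3
stick [261. 153.] 240 [637.1 -93. ] 123.2 20.1 -88.2
fence [203. 154.] 72 [624.8  95.9] 99.0 6.6 2.1
tray [347. 194.] 1923 [ 514.3 -395.6] 210.2 107.5 -9.6
bedwhite [195. 155.] 314 [624.8 127.7] 112.8 32.6 4.0
bedwhite [243. 155.] 2140 [633.5 -41.6] 263.5 112.1 -88.2
bedwhite [ 99. 160.] 206 [598.8 446.8] 51.8 50.5 -43.0
knob [240. 152.] 9 [630.1 -23.9] 12.9 3.2 1.8
knob [148. 164.] 41 [579.1 268.4] 22.5 19.3 -88.2
knob [316. 288.] 13 [ 205.4 -278.7] 12.7 6.2 -88.4
knob [417. 291.] 35 [ 203.4 -598.9] 28.2 12.7 0.4
```

{"name": "arm_command", "arguments": {
  "rot": [
    [0, 0, 4],
    [0, 0, 5],
    [0, 0, 5],
    [0, 0, 5],
    [0, 0, 5]
  ],
  "slide": [
    [24, 32, 0],
    [24, 32, 0],
    [24, 32, 0],
    [24, 32, 0],
    [24, 32, 0]
  ],
  "gripper": [50, 50, 50, 50, 50]
}}

```text
clock: 0.52
eef_pos: [358.7, -443.4, 227.6]
tool_rot: [3.132, 0.002, -0.765]
force: [0.5, 0.5, -0.3]
width: 49.9
```

{"name": "arm_command", "arguments": {
  "rot": [
    [0, 0, 5],
    [0, 0, 5],
    [0, 0, 5],
    [0, 0, 5],
    [0, 0, 5]
  ],
  "slide": [
    [24, 32, 0],
    [24, 32, 0],
    [24, 32, 0],
    [24, 32, 0],
    [24, 32, 0]
  ],
  "gripper": [50, 50, 50, 50, 50]
}}

```text
clock: 0.93
eef_pos: [481.1, -274.7, 226.5]
tool_rot: [3.132, 0.005, -0.308]
force: [1.1, -0.0, -0.7]
width: 50.1
```

{"name": "arm_command", "arguments": {
  "rot": [
    [0, 0, 4],
    [0, 0, 4],
    [0, 0, 4],
    [0, 0, 4],
    [0, 0, 4]
  ],
  "slide": [
    [24, 32, 0],
    [24, 32, -10],
    [24, 32, -20],
    [24, 32, -20],
    [24, 30, -10]
  ],
  "gripper": [50, 50, 50, 50, 50]
}}

```text
clock: 1.35
eef_pos: [600.0, -116.8, 171.1]
tool_rot: [3.131, 0.0, 0.061]
force: [-0.4, -0.7, -0.8]
width: 49.9
```

{"name": "arm_command", "arguments": {
  "rot": [
    [0, 0, -1],
    [0, 0, 0],
    [0, 0, 0],
    [0, 0, 0],
    [0, 0, 0]
  ],
  "slide": [
    [19, 17, -5],
    [16, 13, -15],
    [2, 2, -20],
    [0, 0, -15],
    [0, 0, 0]
  ],
  "gripper": [50, 50, 50, 50, 50]
}}

```text
clock: 1.77
eef_pos: [642.2, -67.1, 109.3]
tool_rot: [3.141, 0.001, 0.063]
force: [0.2, -0.4, 0.4]
width: 50.1
```

```bash
cat >> h.py <<'E'
def snap(n,f,box=None,k=1):
    p,d=get_image(n); np.savez(f"{f}.npz",p=p,d=d); q=p
    if box: q=p[box[1]:box[3],box[0]:box[2]]
    cv2.imwrite(f"pics/{f}.png",cv2.resize(q[:,:,::-1],None,fx=k,fy=k,interpolation=cv2.INTER_CUBIC)); return p,d
E
python3 - <<'E'
from h import *
snap('side','s1',(140,100,340,290),3); p,d=snap('top','t1')
print(telemetry.read_state()['eef_pos'],telemetry.read_state()['force'])
E
```

```text
[643.37884743 -68.20626313 111.98733406] [-1.10274021 -1.33917417  0.01705224]
```

View pics/s1.png

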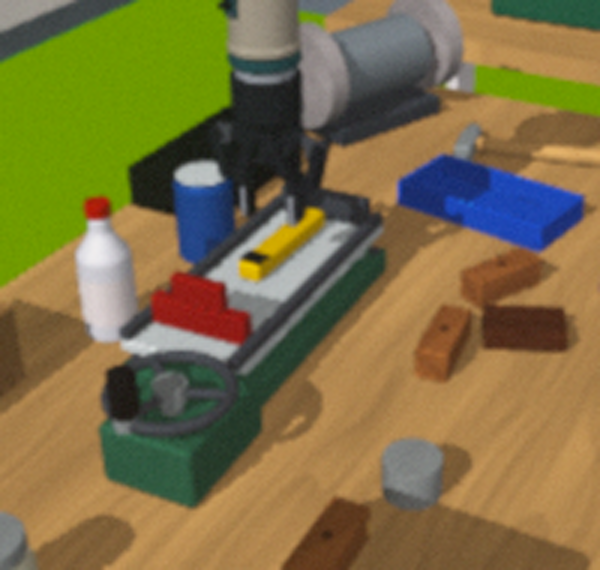

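View pics/t1.png

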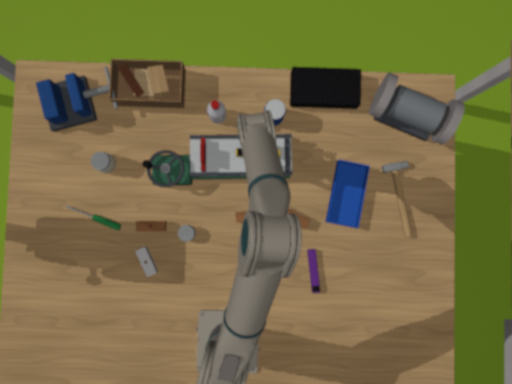

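{"name": "arm_command", "arguments": {
  "rot": [
    [0, 0, -1],
    [0, 0, -1],
    [0, 0, 0],
    [0, 0, 0],
    [0, 0, 0]
  ],
  "slide": [
    [-6, -14, -8],
    [0, 0, -15],
    [0, 0, -12],
    [0, 0, -5],
    [0, 0, 0]
  ],
  "gripper": [50, 50, 50, 50, 50]
}}

```text
clock: 2.28
eef_pos: [637.5, -90.7, 74.5]
tool_rot: [3.135, -0.009, 0.017]
force: [-0.3, -0.0, -0.6]
width: 49.8
```

{"name": "arm_command", "arguments": {
  "rot": [
    [0, 0, 0],
    [0, 0, 0],
    [0, 0, 0]
  ],
  "slide": [
    [0, 4, -8],
    [0, 0, -2],
    [0, 0, 0]
  ],
  "gripper": [50, 50, 50]
}}

```text
clock: 2.53
eef_pos: [637.7, -88.3, 64.7]
tool_rot: [3.134, -0.011, 0.015]
force: [0.2, -0.3, 0.8]
width: 50.4
```

{"name": "arm_command", "arguments": {
  "rot": [
    [0, 0, 0],
    [0, 0, 0],
    [0, 0, 0],
    [0, 0, 0],
    [0, 0, 0]
  ],
  "slide": [
    [0, 0, -1],
    [0, 0, 0],
    [0, 0, 0],
    [0, 0, 0],
    [0, 0, 0]
  ],
  "gripper": [20, 15, 15, 15, 15]
}}

```text
clock: 2.95
eef_pos: [638.7, -87.3, 64.8]
tool_rot: [3.134, -0.012, 0.017]
force: [0.2, -0.6, -1.5]
width: 26.7
```

{"name": "arm_command", "arguments": {
  "rot": [
    [0, 0, 0],
    [0, 0, 0],
    [0, 0, 0],
    [0, 0, 0],
    [0, 0, 0]
  ],
  "slide": [
    [0, 0, 15],
    [0, 0, 25],
    [0, 0, 25],
    [0, 0, 20],
    [0, 0, 10]
  ],
  "gripper": [15, 15, 15, 15, 15]
}}

```text
clock: 3.37
eef_pos: [634.6, -86.5, 158.9]
tool_rot: [3.136, -0.003, 0.018]
force: [1.7, 0.4, -1.6]
width: 26.5
```

```bash
python3 - <<'E'
from h import *
snap('side','s2',(140,60,340,250),3)
E
```

```text
(no output)
```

View pics/s2.png

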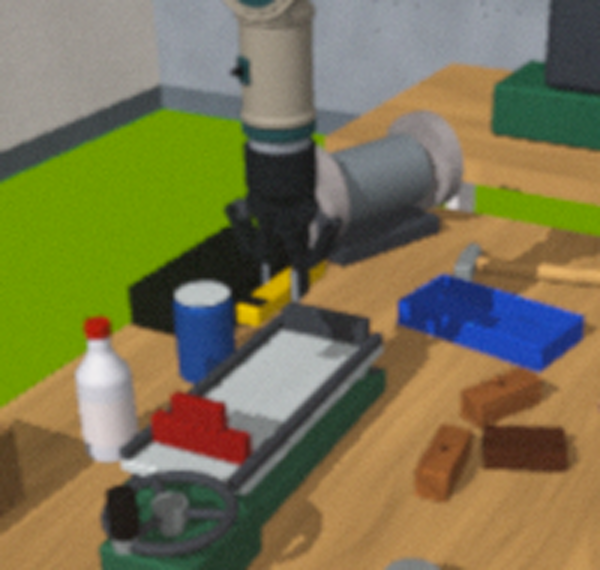

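{"name": "arm_command", "arguments": {
  "rot": [
    [0, 0, -7],
    [0, 0, -7],
    [0, 0, -7],
    [0, 0, -7],
    [0, 0, -7]
  ],
  "slide": [
    [-8, -24, 0],
    [-8, -24, 0],
    [-8, -24, 0],
    [-8, -24, 0],
    [-8, -24, 0]
  ],
  "gripper": [15, 15, 15, 15, 15]
}}

```text
clock: 3.83
eef_pos: [596.2, -199.8, 158.4]
tool_rot: [-3.141, -0.007, -0.6]
force: [0.9, -0.4, -0.1]
width: 27.1
```

{"name": "arm_command", "arguments": {
  "rot": [
    [0, 0, -7],
    [0, 0, -7],
    [0, 0, -7],
    [0, 0, -7],
    [0, 0, -7]
  ],
  "slide": [
    [-9, -24, 0],
    [-9, -24, 0],
    [-9, -24, 0],
    [-9, -24, 0],
    [-9, -24, 0]
  ],
  "gripper": [15, 15, 15, 15, 15]
}}

```text
clock: 4.25
eef_pos: [546.0, -324.0, 152.8]
tool_rot: [3.138, -0.002, -1.225]
force: [-0.1, -0.3, -0.3]
width: 26.8
```

{"name": "arm_command", "arguments": {
  "rot": [
    [0, 0, -7],
    [0, 0, -7],
    [0, 0, -7],
    [0, 0, -7],
    [0, 0, 0]
  ],
  "slide": [
    [-8, -20, -5],
    [-8, -20, -15],
    [-8, -16, -20],
    [-6, -10, -20],
    [0, 0, -10]
  ],
  "gripper": [15, 15, 15, 15, 15]
}}

```text
clock: 4.67
eef_pos: [509.2, -402.1, 78.7]
tool_rot: [3.136, -0.011, -1.735]
force: [-0.8, 0.2, -0.7]
width: 26.8
```

```bash
python3 - <<'E'
from h import *
snap('side','s3',(200,60,400,250),3)
s=telemetry.read_state();print(s['eef_pos'],s['tool_rot'],s['width'],s['qpos'])
E
```

```text
[ 509.22859429 -399.96140536   77.14089013] [ 3.1335939  -0.00889684 -1.72918573] 26.9764174072144 [ 0.51626606  0.81768869  0.17077786  1.64591224 -0.1763663   0.69604878
 -0.9592723 ]
```

View pics/s3.png

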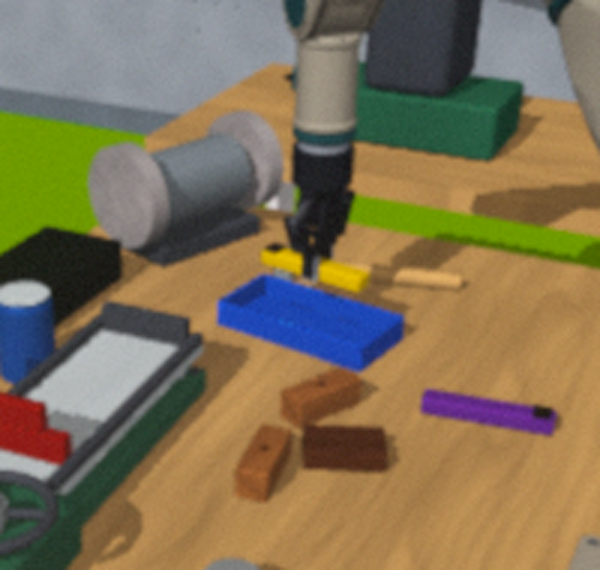

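{"name": "arm_command", "arguments": {
  "rot": [
    [0, 0, 0],
    [0, 0, 0],
    [0, 0, 0],
    [0, 0, 0],
    [0, 0, 0]
  ],
  "slide": [
    [3, 2, -15],
    [1, 0, -18],
    [0, 0, -15],
    [0, 0, -8],
    [0, 0, 0]
  ],
  "gripper": [15, 15, 15, 15, 15]
}}

```text
clock: 5.13
eef_pos: [517.2, -390.7, 17.8]
tool_rot: [3.134, -0.003, -1.707]
force: [-0.1, 1.1, -0.3]
width: 26.4
```

{"name": "arm_command", "arguments": {
  "rot": [
    [0, 0, 0],
    [0, 0, 0],
    [0, 0, 0],
    [0, 0, 0],
    [0, 0, 0]
  ],
  "slide": [
    [0, -3, -5],
    [0, 0, 0],
    [0, 0, 0],
    [0, 0, 0],
    [0, 0, 0]
  ],
  "gripper": [15, 15, 42, 46, 46]
}}

```text
clock: 5.55
eef_pos: [520.7, -392.9, 15.6]
tool_rot: [3.138, -0.003, -1.7]
force: [-0.4, 0.1, -0.4]
width: 45.9
```

{"name": "arm_command", "arguments": {
  "rot": [
    [0, 0, 0],
    [0, 0, 0],
    [0, 0, 0],
    [0, 0, 0],
    [0, 0, 0]
  ],
  "slide": [
    [0, 0, 10],
    [0, 0, 20],
    [0, 0, 35],
    [0, 0, 40],
    [0, 0, 20]
  ],
  "gripper": [46, 46, 46, 46, 46]
}}

```text
clock: 5.97
eef_pos: [517.2, -391.1, 144.0]
tool_rot: [3.131, 0.0, -1.7]
force: [0.1, 0.4, 1.8]
width: 46.0
```

```bash
python3 - <<'E'
from h import *
snap('side','s4',(200,60,400,250),3)
p,d=snap('top','t4',(190,120,390,300),3)
s=telemetry.read_state();print(s['eef_pos'],s['tool_rot'],s['width'],s['qpos'])
E
```

```text
[ 518.35711483 -392.00968351  144.84366945] [ 3.13505175e+00 -1.47858578e-03 -1.70009710e+00] 45.87103798108437 [ 0.49719001  0.73301325  0.17956636  1.59690785 -0.15647344  0.83090473
 -0.96226178]
```

View pics/s4.png

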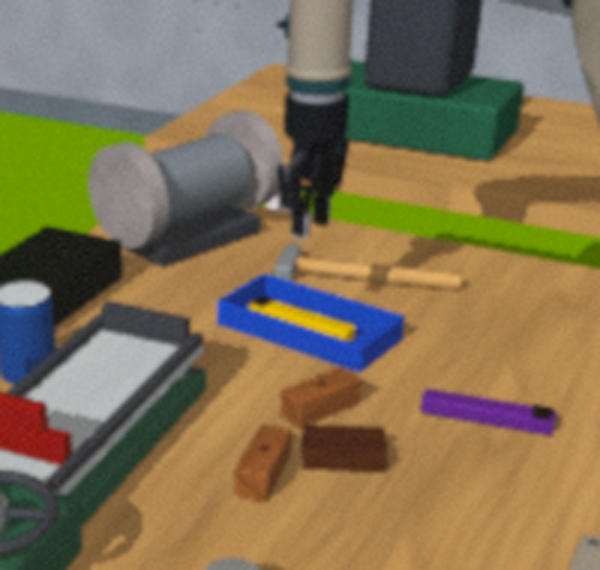

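View pics/t4.png

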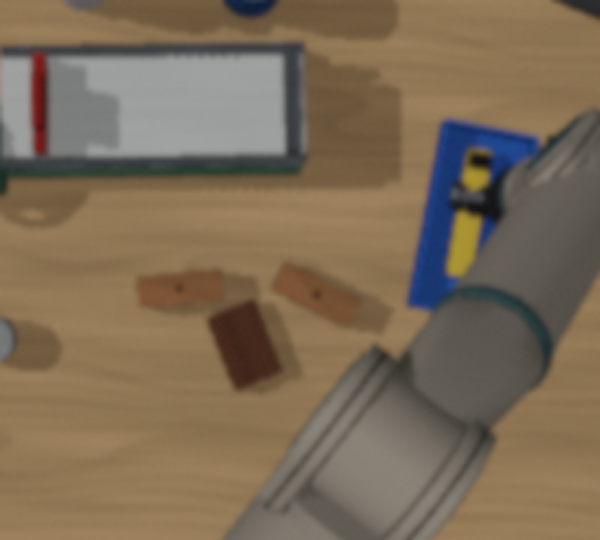

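{"name": "arm_command", "arguments": {
  "rot": [
    [0, 0, 7],
    [0, 0, 7],
    [0, 0, 7],
    [0, 0, 7],
    [0, 0, 7]
  ],
  "slide": [
    [-9, 17, 0],
    [-9, 17, 0],
    [-9, 17, 0],
    [-9, 17, 0],
    [-9, 17, 0]
  ],
  "gripper": [62, 62, 62, 62, 62]
}}

```text
clock: 6.48
eef_pos: [473.0, -309.4, 148.8]
tool_rot: [3.14, -0.011, -1.076]
force: [-0.3, -0.1, -0.3]
width: 61.9
```

{"name": "arm_command", "arguments": {
  "rot": [
    [0, 0, 7],
    [0, 0, 7],
    [0, 0, 7],
    [0, 0, 7],
    [0, 0, 7]
  ],
  "slide": [
    [-9, 18, -5],
    [-9, 18, -10],
    [-9, 18, -10],
    [-9, 18, -10],
    [-8, 14, -10]
  ],
  "gripper": [62, 62, 62, 62, 62]
}}

```text
clock: 6.9
eef_pos: [426.9, -219.9, 106.4]
tool_rot: [-3.141, -0.018, -0.45]
force: [-0.6, -0.6, 0.5]
width: 62.0
```

{"name": "arm_command", "arguments": {
  "rot": [
    [0, 0, -1],
    [0, 0, -1],
    [0, 0, 0],
    [0, 0, 0],
    [0, 0, 0]
  ],
  "slide": [
    [0, 0, -15],
    [0, 0, -20],
    [0, 0, -20],
    [0, 0, -10],
    [0, 0, 0]
  ],
  "gripper": [62, 62, 62, 62, 62]
}}

```text
clock: 7.32
eef_pos: [422.6, -215.3, 39.4]
tool_rot: [-3.14, -0.013, -0.476]
force: [-0.4, -0.3, -0.2]
width: 62.0
```

{"name": "arm_command", "arguments": {
  "rot": [
    [0, 0, 0],
    [0, 0, 0],
    [0, 0, 0],
    [0, 0, 0],
    [0, 0, 0]
  ],
  "slide": [
    [3, -2, -15],
    [0, 0, -12],
    [0, 0, -4],
    [0, 0, 0],
    [0, 0, 0]
  ],
  "gripper": [62, 62, 62, 62, 30]
}}

```text
clock: 7.73
eef_pos: [425.7, -218.5, 11.8]
tool_rot: [3.141, -0.014, -0.477]
force: [-0.2, -0.4, 0.4]
width: 51.4
```

{"name": "arm_command", "arguments": {
  "rot": [
    [0, 0, 0],
    [0, 0, 0],
    [0, 0, 0],
    [0, 0, 0]
  ],
  "slide": [
    [0, 0, 0],
    [0, 0, 0],
    [0, 0, 0],
    [0, 0, 0]
  ],
  "gripper": [20, 20, 20, 20]
}}

```text
clock: 8.07
eef_pos: [426.6, -219.5, 14.3]
tool_rot: [3.14, -0.017, -0.478]
force: [0.6, 0.6, -0.3]
width: 35.0
```

{"name": "arm_command", "arguments": {
  "rot": [
    [0, 0, 0],
    [0, 0, 0],
    [0, 0, 0],
    [0, 0, -4],
    [0, 0, -7]
  ],
  "slide": [
    [0, 0, 20],
    [0, 0, 30],
    [0, 0, 35],
    [10, 5, 30],
    [22, 10, 15]
  ],
  "gripper": [20, 20, 20, 20, 20]
}}

```text
clock: 8.48
eef_pos: [449.8, -204.3, 145.8]
tool_rot: [3.136, -0.001, -0.678]
force: [2.1, -0.1, -1.3]
width: 34.9
```

{"name": "arm_command", "arguments": {
  "rot": [
    [0, 0, -7],
    [0, 0, -7],
    [0, 0, -7],
    [0, 0, -7],
    [0, 0, -7]
  ],
  "slide": [
    [28, 12, 5],
    [28, 12, 0],
    [28, 12, 0],
    [28, 12, 0],
    [28, 12, 0]
  ],
  "gripper": [20, 20, 20, 20, 20]
}}

```text
clock: 8.9
eef_pos: [594.0, -144.5, 158.7]
tool_rot: [3.14, -0.007, -1.301]
force: [0.0, -0.5, -1.1]
width: 34.7
```

{"name": "arm_command", "arguments": {
  "rot": [
    [0, 0, -6],
    [0, 0, -6],
    [0, 0, 0],
    [0, 0, 0],
    [0, 0, 0]
  ],
  "slide": [
    [20, 9, -5],
    [13, 6, -15],
    [4, 0, -15],
    [0, 0, -10],
    [0, 0, 0]
  ],
  "gripper": [20, 20, 20, 20, 20]
}}

```text
clock: 9.32
eef_pos: [638.9, -121.0, 112.1]
tool_rot: [-3.136, -0.006, -1.51]
force: [0.4, 0.2, -0.7]
width: 35.1
```

```bash
python3 - <<'E'
from h import *
snap('side','s5',(140,80,340,270),3)
s=telemetry.read_state();print(s['eef_pos'],s['tool_rot'],s['width'])
E
```

```text
[ 638.81049996 -121.47358061  112.86892362] [-3.13526366 -0.0056925  -1.51083477] 34.98228149275647
```

View pics/s5.png

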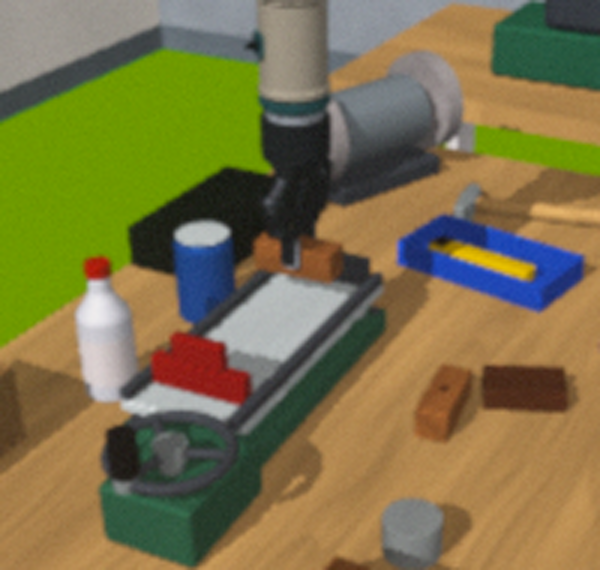

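{"name": "arm_command", "arguments": {
  "rot": [
    [0, 0, -1.5],
    [0, 0, 0],
    [0, 0, 0],
    [0, 0, 0],
    [0, 0, 0]
  ],
  "slide": [
    [-2, -3, -12],
    [0, 0, -13],
    [0, 0, -6],
    [0, 0, -2],
    [0, 0, 0]
  ],
  "gripper": [20, 20, 20, 20, 20]
}}

```text
clock: 9.78
eef_pos: [632.8, -129.5, 79.7]
tool_rot: [-3.137, -0.007, -1.537]
force: [-0.6, 0.5, -0.4]
width: 35.0
```

{"name": "arm_command", "arguments": {
  "rot": [
    [0, 0, 0],
    [0, 0, 0],
    [0, 0, 0],
    [0, 0, 0]
  ],
  "slide": [
    [1, 2, -3],
    [0, 0, -2],
    [0, 0, -1],
    [0, 0, 0]
  ],
  "gripper": [20, 20, 20, 20]
}}

```text
clock: 10.12
eef_pos: [634.3, -128.3, 77.6]
tool_rot: [-3.136, -0.007, -1.537]
force: [-0.2, -0.1, -0.6]
width: 35.1
```

{"name": "arm_command", "arguments": {
  "rot": [
    [0, 0, 0],
    [0, 0, 0],
    [0, 0, 0]
  ],
  "slide": [
    [0, 0, -4],
    [0, 0, -3],
    [0, 0, 0]
  ],
  "gripper": [20, 20, 20]
}}

```text
clock: 10.37
eef_pos: [635.4, -128.2, 78.1]
tool_rot: [-3.133, -0.009, -1.536]
force: [0.3, -0.2, -0.6]
width: 34.8
```

{"name": "arm_command", "arguments": {
  "rot": [
    [0, 0, 0],
    [0, 0, 0]
  ],
  "slide": [
    [0, 0, -5],
    [0, 0, -5]
  ],
  "gripper": [20, 20]
}}

```text
clock: 10.53
eef_pos: [636.8, -128.3, 76.6]
tool_rot: [-3.13, -0.01, -1.535]
force: [-17.2, 2.6, 50.6]
width: 35.1
```

{"name": "arm_command", "arguments": {
  "rot": [
    [0, 0, 0],
    [0, 0, 0],
    [0, 0, 0],
    [0, 0, 0]
  ],
  "slide": [
    [0, 0, 1],
    [0, 0, 0],
    [0, 0, 0],
    [0, 0, 0]
  ],
  "gripper": [20, 50, 52, 52]
}}

```text
clock: 10.87
eef_pos: [639.1, -127.9, 80.3]
tool_rot: [-3.124, -0.011, -1.534]
force: [-0.2, 0.3, 0.1]
width: 51.9
```

{"name": "arm_command", "arguments": {
  "rot": [
    [0, 0, 0],
    [0, 0, 0],
    [0, 0, 0],
    [0, 0, 0],
    [0, 0, 0]
  ],
  "slide": [
    [0, 0, 15],
    [0, 0, 25],
    [0, 0, 35],
    [0, 0, 20],
    [0, 0, 5]
  ],
  "gripper": [52, 52, 52, 52, 52]
}}

```text
clock: 11.28
eef_pos: [635.4, -126.6, 175.2]
tool_rot: [-3.136, -0.008, -1.533]
force: [-0.2, -0.3, -0.1]
width: 51.8
```

```bash
python3 - <<'E'
from h import *
snap('side','s6',(140,80,340,270),3)
p,d=snap('top','t6')
s=telemetry.read_state();print(s['eef_pos'],s['tool_rot'],s['width'],s['force'])
E
```

```text
[ 634.66544349 -126.50527278  173.41944815] [-3.13750046 -0.00736519 -1.53326823] 52.28176231419128 [-0.10763961 -0.28421804  0.19560462]
```

View pics/s6.png

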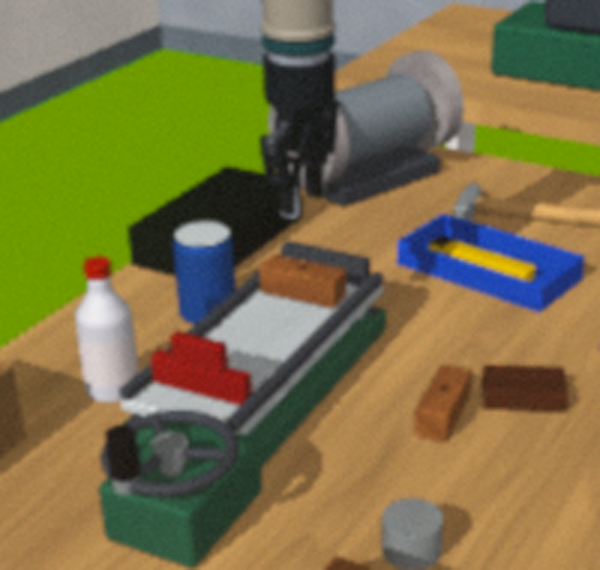

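```bash
cat >> h.py <<'E'
def brown(p):
    h=cv2.cvtColor(p,cv2.COLOR_RGB2HSV).astype(int); return (h[...,0]<18)&(h[...,1]>135)&(h[...,2]>55)&(h[...,2]<190)
E
python3 - <<'E'
from h import *
a=np.load('s6.npz');p,d=a['p'],a['d'];W=cloud('side',d)
m=brown(p);m[:165]=0;m[185:]=0;m[:,:225]=0;m[:,258:]=0
w=W[m];print(len(w));print(np.percentile(w,[2,10,50,90,98],0).round(1))
# bed floor & rim z
for (u,v) in [(100,110),(215,200),(225,190),(205,205)]: print((u,v),W[v,u].round(1))
g=W[186:192,228:245].reshape(-1,3);print('floor',np.median(g,0))
t=w[w[:,2]>np.percentile(w[:,2],60)];print(np.median(t,0))
E
```

```text
355
[[ 593.4 -286.8   -4. ]
 [ 595.5 -138.3   70. ]
 [ 636.2 -110.3   89.4]
 [ 680.5 -104.7   96.8]
 [ 802.5 -102.1   98.4]]
(100, 110) [ 3064.2 -1588.1  -517.4]
(215, 200) [638.9  39.7  61.3]
(225, 190) [646.  -31.2  59.5]
(205, 205) [626.6 110.1  85.8]
floor [617.93864189 -56.31047961  60.40875541]
[ 638.21457699 -121.14947416   95.98680553]
```

```bash
python3 - <<'E'
from h import *
a=np.load('s6.npz');p,d=a['p'],a['d'];W=cloud('side',d)
m=brown(p)
k,l,s,c=cv2.connectedComponentsWithStats(m.astype(np.uint8))
for i in range(1,k):
    if s[i,4]>150:
        w=W[l==i]; t=w[w[:,2]>np.percentile(w[:,2],50)]; print(c[i].round(),s[i,4],np.median(t,0).round(1), np.round(cv2.minAreaRect(t[:,:2].astype(np.float32)),1) if 0 else '')
E
```

```text
[346. 113.] 2517 [  480.  -1123.7    -4.1] 
[494. 126.] 1186 [ -149.2 -1306.6    -3.3] 
[279. 288.] 65893 [336.7 295.2  -1.7] 
[200. 195.] 778 [622.6 108.9  95.7]
```

View pics/t6.png

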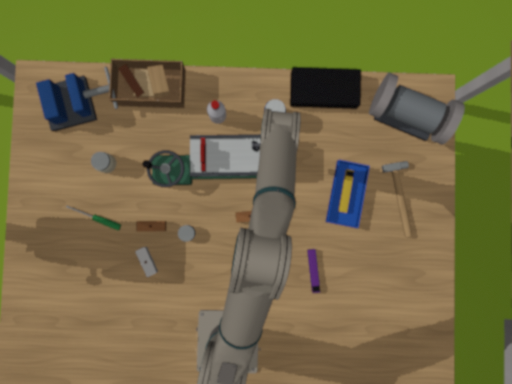

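{"name": "arm_command", "arguments": {
  "rot": [
    [0, 0, 7],
    [0, 0, 7],
    [0, 0, 7],
    [0, 0, 7],
    [0, 0, 7]
  ],
  "slide": [
    [-15, 5, 0],
    [-15, 5, 0],
    [-15, 5, 0],
    [-15, 5, 0],
    [-15, 5, 0]
  ],
  "gripper": [56, 56, 56, 56, 56]
}}

```text
clock: 11.8
eef_pos: [555.5, -100.4, 163.0]
tool_rot: [3.139, -0.001, -0.907]
force: [-0.9, 0.1, 0.2]
width: 56.2
```

{"name": "arm_command", "arguments": {
  "rot": [
    [0, 0, 7],
    [0, 0, 7],
    [0, 0, 7],
    [0, 0, 7],
    [0, 0, 7]
  ],
  "slide": [
    [-15, 5, 0],
    [-15, 5, 0],
    [-15, 5, 0],
    [-15, 5, 0],
    [-15, 5, -10]
  ],
  "gripper": [56, 56, 56, 56, 56]
}}

```text
clock: 12.22
eef_pos: [471.4, -72.6, 143.9]
tool_rot: [3.137, 0.012, -0.283]
force: [0.6, -0.6, -0.1]
width: 56.1
```

Remaining yaw: 0.154+0.283 = 25°; shift (-43, +10).

{"name": "arm_command", "arguments": {
  "rot": [
    [0, 0, 7],
    [0, 0, 7],
    [0, 0, 7],
    [0, 0, 2],
    [0, 0, 0]
  ],
  "slide": [
    [-15, 3, -10],
    [-12, 3, -15],
    [-8, 2, -20],
    [-4, 0, -15],
    [0, 0, 0]
  ],
  "gripper": [56, 56, 56, 56, 56]
}}

```text
clock: 12.63
eef_pos: [419.3, -60.8, 74.5]
tool_rot: [-3.135, 0.029, 0.136]
force: [-0.4, 0.2, -0.6]
width: 56.0
```

```bash
python3 - <<'E'
from h import *
snap('side','s7',(220,120,360,260),4)
s=telemetry.read_state();print(s['eef_pos'],s['tool_rot'],s['width'],s['qpos'])
E
```

```text
[420.06541186 -60.80800781  75.27832526] [-3.13530019  0.02851316  0.13438252] 56.04861131845501 [ 0.34983604  0.64498244 -0.39338816  2.22515067  0.61516091  0.40773804
 -0.41844301]
```

View pics/s7.png

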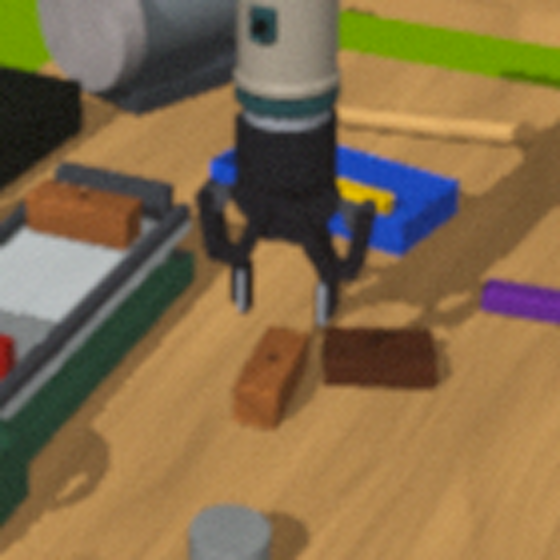

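{"name": "arm_command", "arguments": {
  "rot": [
    [0, -1.5, 1],
    [0, 0, 0],
    [0, 0, 0],
    [0, 0, 0],
    [0, 0, 0]
  ],
  "slide": [
    [7, -2, -12],
    [0, 0, -16],
    [0, 0, -16],
    [0, 0, -10],
    [0, 0, -2]
  ],
  "gripper": [56, 56, 56, 56, 56]
}}

```text
clock: 13.1
eef_pos: [430.8, -62.1, 17.4]
tool_rot: [-3.137, -0.003, 0.144]
force: [-0.8, -1.1, -0.3]
width: 56.0
```

{"name": "arm_command", "arguments": {
  "rot": [
    [0, 0, 0],
    [0, 0, 0],
    [0, 0, 0],
    [0, 0, 0],
    [0, 0, 0]
  ],
  "slide": [
    [-2, 0, -5],
    [0, 0, 0],
    [0, 0, 0],
    [0, 0, 0],
    [0, 0, 0]
  ],
  "gripper": [56, 20, 20, 20, 20]
}}

```text
clock: 13.52
eef_pos: [431.5, -61.8, 12.6]
tool_rot: [-3.137, -0.005, 0.138]
force: [-0.2, 0.9, -0.3]
width: 35.3
```

{"name": "arm_command", "arguments": {
  "rot": [
    [0, 0, 0],
    [0, 0, 0],
    [0, 0, 5],
    [0, 0, 7],
    [0, 0, 7]
  ],
  "slide": [
    [0, 0, 20],
    [0, 0, 35],
    [0, 0, 35],
    [5, 0, 30],
    [17, 0, 15]
  ],
  "gripper": [20, 20, 20, 20, 20]
}}

```text
clock: 13.93
eef_pos: [447.2, -60.8, 151.3]
tool_rot: [-3.134, 0.01, 0.481]
force: [0.7, -0.1, -1.7]
width: 35.1
```

{"name": "arm_command", "arguments": {
  "rot": [
    [0, 0, 7],
    [0, 0, 7],
    [0, 0, 7],
    [0, 0, 7],
    [0, 0, 7]
  ],
  "slide": [
    [20, 1, 5],
    [20, 1, 0],
    [20, 1, 0],
    [20, 1, 0],
    [20, 1, 0]
  ],
  "gripper": [20, 20, 20, 20, 20]
}}

```text
clock: 14.35
eef_pos: [551.8, -57.8, 164.9]
tool_rot: [-3.141, 0.005, 1.105]
force: [-1.2, 0.1, -1.0]
width: 35.0
```

{"name": "arm_command", "arguments": {
  "rot": [
    [0, 0, 7],
    [0, 0, 7],
    [0, 0, 7],
    [0, 0, 5],
    [0, 0, 0]
  ],
  "slide": [
    [20, 1, 0],
    [20, 1, 0],
    [20, 1, 0],
    [15, 1, 0],
    [5, 1, 0]
  ],
  "gripper": [20, 20, 20, 20, 20]
}}

```text
clock: 14.77
eef_pos: [636.4, -53.3, 165.3]
tool_rot: [-3.138, 0.001, 1.574]
force: [-0.6, 0.1, -1.2]
width: 35.0
```

{"name": "arm_command", "arguments": {
  "rot": [
    [0, 0, 1.5],
    [0, 0, 0],
    [0, 0, 0],
    [0, 0, 0],
    [0, 0, 0]
  ],
  "slide": [
    [-3, 2, -15],
    [0, 0, -22],
    [0, 0, -22],
    [0, 0, -15],
    [0, 0, -5]
  ],
  "gripper": [20, 20, 20, 20, 20]
}}

```text
clock: 15.18
eef_pos: [629.4, -50.1, 82.0]
tool_rot: [-3.136, -0.0, 1.597]
force: [0.2, 0.4, -1.3]
width: 35.1
```

{"name": "arm_command", "arguments": {
  "rot": [
    [0, 0, 0],
    [0, 0, 0],
    [0, 0, 0]
  ],
  "slide": [
    [0, 0, -4],
    [0, 0, -2],
    [0, 0, 0]
  ],
  "gripper": [20, 20, 20]
}}

```text
clock: 15.43
eef_pos: [627.6, -50.0, 76.7]
tool_rot: [-3.134, 0.001, 1.596]
force: [0.3, 0.4, -0.6]
width: 35.3
```

{"name": "arm_command", "arguments": {
  "rot": [
    [0, 0, 0],
    [0, 0, 0],
    [0, 0, 0]
  ],
  "slide": [
    [6, 0, 0],
    [0, 0, 0],
    [0, 0, -2]
  ],
  "gripper": [20, 20, 20]
}}

```text
clock: 15.68
eef_pos: [635.0, -49.8, 76.9]
tool_rot: [-3.137, 0.001, 1.596]
force: [-1.2, 0.5, -1.5]
width: 34.8
```

{"name": "arm_command", "arguments": {
  "rot": [
    [0, 0, 0],
    [0, 0, 0]
  ],
  "slide": [
    [0, 0, -3],
    [0, 0, -2]
  ],
  "gripper": [20, 20]
}}

```text
clock: 15.85
eef_pos: [635.4, -49.8, 75.9]
tool_rot: [-3.138, 0.003, 1.595]
force: [-5.8, -1.2, 15.4]
width: 34.9
```

Contact with the bed; release and rise.

{"name": "arm_command", "arguments": {
  "rot": [
    [0, 0, 0],
    [0, 0, 0],
    [0, 0, 0],
    [0, 0, 0]
  ],
  "slide": [
    [0, 0, 1],
    [0, 0, 0],
    [0, 0, 0],
    [0, 0, 0]
  ],
  "gripper": [20, 50, 52, 52]
}}

```text
clock: 16.18
eef_pos: [635.9, -49.7, 77.9]
tool_rot: [-3.14, 0.003, 1.594]
force: [0.3, -0.4, 0.0]
width: 51.8
```

{"name": "arm_command", "arguments": {
  "rot": [
    [0, 0, 0],
    [0, 0, 0],
    [0, 0, 0],
    [0, 0, 0],
    [0, 0, 0]
  ],
  "slide": [
    [0, 0, 15],
    [0, 0, 25],
    [0, 0, 35],
    [0, 0, 20],
    [0, 0, 5]
  ],
  "gripper": [52, 52, 52, 52, 52]
}}

```text
clock: 16.6
eef_pos: [633.1, -49.2, 180.9]
tool_rot: [-3.133, 0.001, 1.596]
force: [1.2, -0.2, -0.2]
width: 51.8
```

{"name": "arm_command", "arguments": {
  "rot": [
    [0, 0, -7],
    [0, 0, -7],
    [0, 0, -7],
    [0, 0, -7],
    [0, 0, -7]
  ],
  "slide": [
    [-19, 24, 0],
    [-19, 24, 0],
    [-19, 24, 0],
    [-19, 24, 0],
    [-19, 24, 0]
  ],
  "gripper": [60, 60, 60, 60, 60]
}}

```text
clock: 17.02
eef_pos: [539.8, 66.9, 182.2]
tool_rot: [-3.139, -0.001, 0.966]
force: [-0.2, 0.3, -0.4]
width: 59.8
```

{"name": "arm_command", "arguments": {
  "rot": [
    [0, 0, -7],
    [0, 0, -7],
    [0, 0, -7],
    [0, 0, -7],
    [0, 0, -7]
  ],
  "slide": [
    [-19, 24, 0],
    [-19, 24, 0],
    [-19, 24, 0],
    [-19, 24, -10],
    [-19, 24, -15]
  ],
  "gripper": [60, 60, 60, 60, 60]
}}

```text
clock: 17.43
eef_pos: [441.0, 190.9, 159.0]
tool_rot: [-3.138, -0.005, 0.348]
force: [-0.3, 0.4, -0.5]
width: 60.2
```

```bash
python3 - <<'E'
from h import *
p,d=snap('side','s8',(140,120,340,310),3)
p,d=snap('top','t8',(120,110,320,290),3)
h=brown(p); h[:130]=0;h[:,:110]=0;h[290:]=0;h[:,330:]=0
for x in blobs('top',p,h,36): print(*x)
s=telemetry.read_state();print(s['eef_pos'],s['tool_rot'],s['width'],s['qpos'])
E
```

```text
[203. 153.] 117 [634.4 104.2] 110.3 10.3 2.0
[248. 153.] 189 [644.4 -51.4] 93.2 20.6 1.7
[279. 151.] 234 [ 653.  -157.2] 91.6 31.7 6.7
[274. 243.] 44 [ 339.1 -148.1] 56.6 29.8 -77.1
[437.0412462  194.45349615 158.06716381] [-3.13575264e+00 -9.95717160e-04  3.61738043e-01] 59.97863288513324 [ 0.04000294  0.59827652 -0.75725647  2.04799618  0.61103834  0.7284226
 -0.74196064]
```

View pics/s8.png

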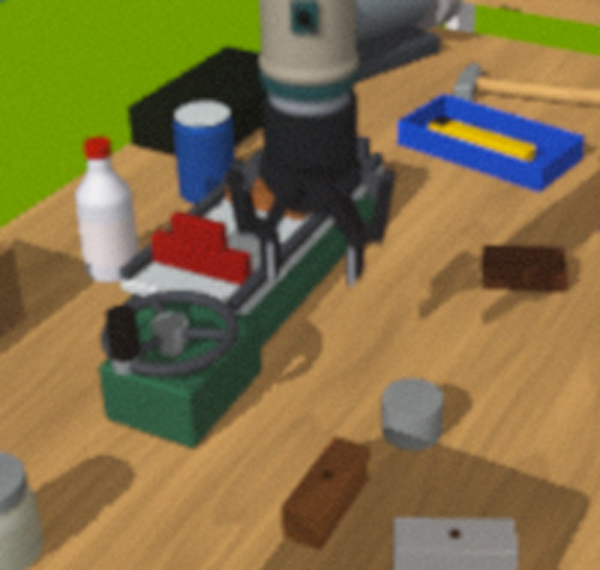

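View pics/t8.png

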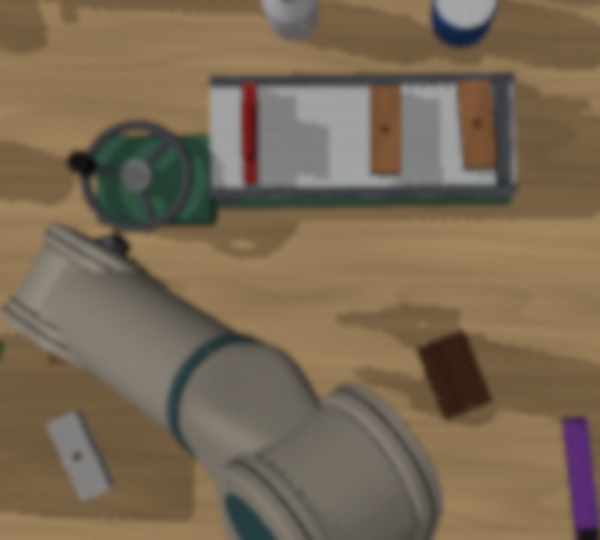

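```bash
python3 - <<'E'
from h import *
p=np.load('t8.npz')['p']
h=brown(p); h[:130]=0;h[:,:110]=0;h[190:]=0;h[:,330:]=0
B=np.array([633,-27.5]);a=np.radians(1.8);M=np.array([[np.cos(a),np.sin(a)],[-np.sin(a),np.cos(a)]])
for x in blobs('top',p,h,97): print(*x, 'bed',M@(x[2]-B))
d=np.load('t8.npz')['d'];W=cloud('top',d)
for u,v in[(279,145),(279,151),(279,158),(248,148),(248,158)]:print(W[v-1:v+2,u-1:u+2].reshape(-1,3).mean(0))
d=np.load('s8.npz')['d'];
E
```

```text
[203. 153.] 117 [625.9  98.3] 106.1 9.9 2.0 bed [ -3.14502309 125.96094168]
[248. 153.] 189 [635.5 -51.3] 89.7 19.8 1.7 bed [  1.75119033 -23.86678303]
[279. 151.] 234 [ 643.8 -153.1] 88.1 30.5 6.7 bed [   6.84947951 -125.87726018]
[ 663.11222156 -152.71592346   99.84699683]
[ 643.30125632 -153.2818883    99.09327944]
[ 620.0077461  -153.84217359   99.65242271]
[649.8556103  -50.83563235 100.43957838]
[593.97441423 -51.9355606  271.29565924]
```

{"name": "arm_command", "arguments": {
  "rot": [
    [0, 0, -6],
    [0, 0, -6],
    [0, 0, -6],
    [0, 0, -1],
    [0, 0, 0]
  ],
  "slide": [
    [-17, 24, -10],
    [-17, 24, -20],
    [-12, 18, -20],
    [-5, 8, -20],
    [0, 0, -10]
  ],
  "gripper": [60, 60, 60, 60, 60]
}}

```text
clock: 17.95
eef_pos: [387.2, 270.1, 76.9]
tool_rot: [-3.134, -0.005, 0.014]
force: [0.5, -1.2, -0.1]
width: 60.0
```

```bash
python3 - <<'E'
from h import *
p,d=snap('side','s9',(180,160,340,310),4)
s=telemetry.read_state();print(s['eef_pos'],s['tool_rot'],s['width'],s['qpos'])
E
```

```text
[387.07602689 269.06262906  75.86092109] [-3.13543592 -0.00370739  0.01444999] 60.02095365341338 [-0.33332111  0.68555131 -0.48943185  2.13355793  0.70044254  0.47621651
 -1.3508361 ]
```

View pics/s9.png

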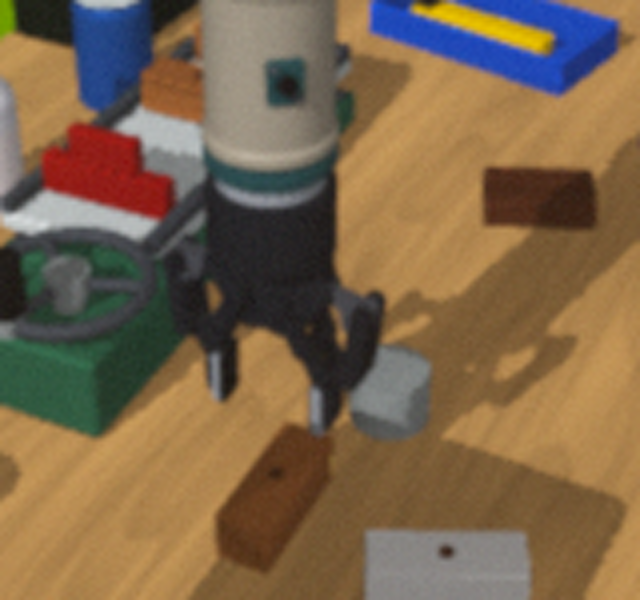

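{"name": "arm_command", "arguments": {
  "rot": [
    [0, 0, 1],
    [0, 0, 0],
    [0, 0, 0],
    [0, 0, 0],
    [0, 0, 0]
  ],
  "slide": [
    [-4, 0, -14],
    [0, 0, -18],
    [0, 0, -18],
    [0, 0, -12],
    [0, 0, 0]
  ],
  "gripper": [60, 60, 60, 60, 60]
}}

```text
clock: 18.42
eef_pos: [385.7, 267.8, 12.1]
tool_rot: [-3.136, -0.005, 0.036]
force: [-0.0, 0.5, 0.5]
width: 59.9
```

{"name": "arm_command", "arguments": {
  "rot": [
    [0, 0, 0],
    [0, 0, 0],
    [0, 0, 0],
    [0, 0, 0],
    [0, 0, 0]
  ],
  "slide": [
    [0, 0, 0],
    [0, 0, 0],
    [0, 0, 0],
    [0, 0, 0],
    [0, 0, 0]
  ],
  "gripper": [20, 20, 20, 20, 20]
}}

```text
clock: 18.83
eef_pos: [388.1, 267.1, 14.8]
tool_rot: [-3.135, -0.008, 0.035]
force: [-0.7, 0.1, -1.8]
width: 34.7
```

{"name": "arm_command", "arguments": {
  "rot": [
    [0, 0, 0],
    [0, 0, 0],
    [0, 0, 0],
    [0, 0, 4],
    [0, 0, 7]
  ],
  "slide": [
    [0, 0, 20],
    [0, 0, 35],
    [0, 0, 38],
    [2, -2, 35],
    [10, -10, 25]
  ],
  "gripper": [20, 20, 20, 20, 20]
}}

```text
clock: 19.25
eef_pos: [394.7, 254.1, 171.2]
tool_rot: [-3.141, 0.001, 0.238]
force: [0.6, 0.1, -1.6]
width: 34.7
```

{"name": "arm_command", "arguments": {
  "rot": [
    [0, 0, 7],
    [0, 0, 7],
    [0, 0, 7],
    [0, 0, 7],
    [0, 0, 7]
  ],
  "slide": [
    [19, -19, 10],
    [19, -19, 0],
    [19, -19, 0],
    [19, -19, 0],
    [19, -19, 0]
  ],
  "gripper": [20, 20, 20, 20, 20]
}}

```text
clock: 19.67
eef_pos: [494.2, 159.4, 193.0]
tool_rot: [3.139, -0.015, 0.861]
force: [0.1, -0.7, -1.1]
width: 34.6
```

{"name": "arm_command", "arguments": {
  "rot": [
    [0, 0, 7],
    [0, 0, 7],
    [0, 0, 7],
    [0, 0, 7],
    [0, 0, 7]
  ],
  "slide": [
    [20, -20, 0],
    [20, -20, 0],
    [20, -20, 0],
    [20, -20, 0],
    [20, -20, 0]
  ],
  "gripper": [20, 20, 20, 20, 20]
}}

```text
clock: 20.08
eef_pos: [597.9, 50.4, 195.4]
tool_rot: [3.137, -0.014, 1.486]
force: [-0.7, 0.6, -0.5]
width: 35.3
```

{"name": "arm_command", "arguments": {
  "rot": [
    [0, 0, 4],
    [0, 0, 2],
    [0, 0, 0],
    [0, 0, 0],
    [0, 0, 0]
  ],
  "slide": [
    [18, -17, -5],
    [10, -9, -15],
    [3, -3, -22],
    [0, 0, -22],
    [0, 0, -15]
  ],
  "gripper": [20, 20, 20, 20, 20]
}}

```text
clock: 20.5
eef_pos: [637.3, 7.6, 116.5]
tool_rot: [3.128, -0.011, 1.583]
force: [0.6, 0.6, -1.8]
width: 34.9
```

{"name": "arm_command", "arguments": {
  "rot": [
    [0.6, 0.6, 1],
    [0, 0, 0],
    [0, 0, 0],
    [0, 0, 0],
    [0, 0, 0]
  ],
  "slide": [
    [-4, 10, -10],
    [-1, 2, -12],
    [0, 0, -8],
    [0, 0, -3],
    [0, 0, 0]
  ],
  "gripper": [20, 20, 20, 20, 20]
}}

```text
clock: 20.92
eef_pos: [629.2, 20.9, 78.8]
tool_rot: [-3.139, -0.022, 1.604]
force: [0.3, -0.4, -0.8]
width: 34.8
```

{"name": "arm_command", "arguments": {
  "rot": [
    [0, 1, 0],
    [0, 0, 0],
    [0, 0, 0],
    [0, 0, 0]
  ],
  "slide": [
    [5, 0, -2],
    [0, 0, -2],
    [0, 0, -2],
    [0, 0, 0]
  ],
  "gripper": [20, 20, 20, 20]
}}

```text
clock: 21.25
eef_pos: [635.1, 22.1, 78.6]
tool_rot: [-3.125, -0.02, 1.606]
force: [0.6, 0.1, -0.7]
width: 35.0
```

{"name": "arm_command", "arguments": {
  "rot": [
    [-1.1, -0.9, 0],
    [0, 0, 0],
    [0, 0, 0]
  ],
  "slide": [
    [-1, 0, 0],
    [0, 0, -2],
    [0, 0, -2]
  ],
  "gripper": [20, 20, 20]
}}

```text
clock: 21.5
eef_pos: [636.4, 23.0, 77.6]
tool_rot: [3.137, -0.0, 1.606]
force: [0.2, 0.2, -0.7]
width: 34.7
```

{"name": "arm_command", "arguments": {
  "rot": [
    [0, 0, 0],
    [0, 0, 0]
  ],
  "slide": [
    [-2, 0, -3],
    [0, 0, -2]
  ],
  "gripper": [20, 20]
}}

```text
clock: 21.67
eef_pos: [636.6, 23.3, 76.8]
tool_rot: [3.132, 0.001, 1.605]
force: [-7.1, -3.2, 17.2]
width: 35.2
```

{"name": "arm_command", "arguments": {
  "rot": [
    [0, 0, 0],
    [0, 0, 0],
    [0, 0, 0],
    [0, 0, 0]
  ],
  "slide": [
    [0, 0, 1],
    [0, 0, 0],
    [0, 0, 0],
    [0, 0, 0]
  ],
  "gripper": [20, 48, 50, 50]
}}

```text
clock: 22.0
eef_pos: [637.4, 23.3, 79.0]
tool_rot: [3.131, -0.001, 1.605]
force: [-0.3, 0.4, 0.1]
width: 49.8
```

{"name": "arm_command", "arguments": {
  "rot": [
    [0, 0, 0],
    [0, 0, 0],
    [0, 0, 0],
    [0, 0, 0],
    [0, 0, 0]
  ],
  "slide": [
    [0, 0, 15],
    [0, 0, 25],
    [0, 0, 35],
    [-10, 10, 35],
    [-30, 20, 20]
  ],
  "gripper": [50, 50, 50, 50, 50]
}}

```text
clock: 22.42
eef_pos: [597.4, 48.0, 208.6]
tool_rot: [3.14, -0.001, 1.595]
force: [0.7, 1.4, -0.4]
width: 50.1
```

{"name": "arm_command", "arguments": {
  "rot": [
    [0, 0, -5],
    [0, 0, -5],
    [0, 0, -5],
    [0, 0, 0],
    [0, 0, 0]
  ],
  "slide": [
    [-35, 20, 0],
    [-35, 20, 0],
    [-35, 20, 0],
    [0, 0, 0],
    [0, 0, 0]
  ],
  "gripper": [50, 50, 50, 50, 50]
}}

```text
clock: 22.83
eef_pos: [485.9, 116.9, 219.7]
tool_rot: [3.128, -0.007, 1.327]
force: [0.5, -0.2, 0.4]
width: 50.0
```

```bash
python3 - <<'E'
from h import *
p,d=snap('side','s10',(140,120,340,310),3)
p,d=snap('top','t10',(120,110,380,290),3)
h=brown(p); h[:130]=0;h[:,:110]=0;h[190:]=0;h[:,330:]=0
B=np.array([633,-27.5]);a=np.radians(1.8);M=np.array([[np.cos(a),np.sin(a)],[-np.sin(a),np.cos(a)]])
for x in blobs('top',p,h,97): print(*x, 'bed',M@(x[2]-B))
hs=cv2.cvtColor(p,cv2.COLOR_RGB2HSV).astype(int); H,S,V=hs[...,0],hs[...,1],hs[...,2]
roi=np.zeros(H.shape,bool);roi[130:190,190:300]=1
for z in(124,95):
  for x in blobs('top',p,roi&((H<6)|(H>174))&(S>170),z): print(z,*x,'bed',M@(x[2]-B))
s=telemetry.read_state();print(s['eef_pos'],s['tool_rot'],s['width'],s['qpos'])
E
```

```text
[203. 153.] 118 [625.9  98.3] 106.1 9.9 2.0 bed [ -3.14502309 125.96094168]
[248. 153.] 195 [635.5 -49.6] 89.7 23.1 1.7 bed [  1.80458863 -22.16762188]
[279. 151.] 235 [ 643.8 -152.9] 88.6 30.2 6.7 bed [   6.85576166 -125.67735887]
[226. 154.] 194 [629.9  22.7] 83.0 23.1 1.9 bed [-1.52165023 50.27260268]
124 [203. 154.] 70 [622.2  94.1] 97.8 6.5 2.1 bed [ -6.97512255 121.87923394]
95 [203. 154.] 70 [626.2  96.9] 99.6 6.6 2.1 bed [ -2.88914618 124.55220927]
[486.61517571 117.03918659 219.36010475] [ 3.12872188 -0.00868432  1.32608235] 50.120706280242004 [ 0.42432745  0.65279067 -1.12312566  1.93601273  0.71301928  1.00092029
  0.29658929]
```

View pics/s10.png

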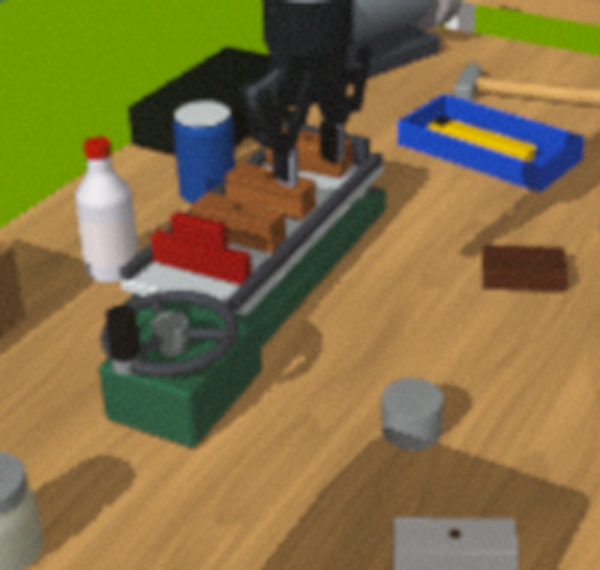

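View pics/t10.png

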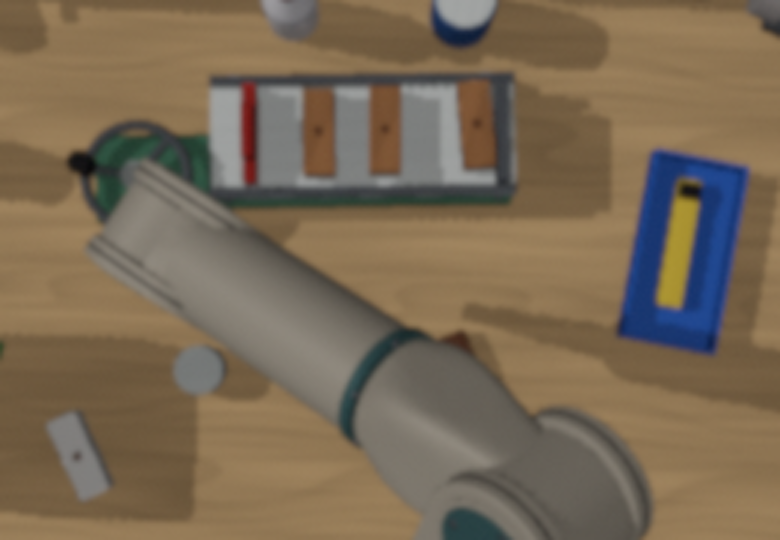

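{"name": "arm_command", "arguments": {
  "rot": [
    [0, 0, 4],
    [0, 0, 4],
    [0, 0, 4],
    [0, 0, 3],
    [0, 0, 0]
  ],
  "slide": [
    [33, -6, 0],
    [36, -6, -5],
    [36, -6, -10],
    [27, -5, -15],
    [8, 0, -10]
  ],
  "gripper": [46, 46, 46, 46, 46]
}}

```text
clock: 23.35
eef_pos: [635.4, 88.3, 179.6]
tool_rot: [3.124, -0.005, 1.598]
force: [-0.0, -1.1, -0.4]
width: 45.9
```

{"name": "arm_command", "arguments": {
  "rot": [
    [0, 0, 0],
    [0, 0, 0],
    [0, 0, 0],
    [0, 0, 0]
  ],
  "slide": [
    [0, 0, -5],
    [0, 0, -10],
    [0, 0, -5],
    [0, 0, 0]
  ],
  "gripper": [46, 46, 46, 46]
}}

```text
clock: 23.68
eef_pos: [635.4, 85.5, 153.4]
tool_rot: [3.132, -0.007, 1.59]
force: [-0.3, 0.5, 0.6]
width: 46.0
```

{"name": "arm_command", "arguments": {
  "rot": [
    [0, 0.5, 0.7],
    [0, 0, 0],
    [0, 0, 0],
    [0, 0, 0]
  ],
  "slide": [
    [-5, 8, 0],
    [0, 0, 0],
    [0, 0, -5],
    [0, 0, 0]
  ],
  "gripper": [46, 46, 46, 46]
}}

```text
clock: 24.02
eef_pos: [627.5, 95.9, 150.3]
tool_rot: [3.14, -0.007, 1.608]
force: [-0.6, -0.3, 0.0]
width: 46.3
```

```bash
python3 - <<'E'
from h import *
p,d=snap('side','s11',(150,140,290,270),5)
s=telemetry.read_state();print(s['eef_pos'],s['tool_rot'],s['width'],s['qpos'])
W=cloud('side',d);hs=cv2.cvtColor(p,cv2.COLOR_RGB2HSV).astype(int); H,S=hs[...,0],hs[...,1]
m=((H<6)|(H>174))&(S>170);m[:,:180]=0;m[:170]=0;m[230:]=0;m[:,240:]=0
w=W[m];t=w[w[:,2]>105];print(len(t),np.percentile(t,[5,50,95],0).round(1));t=w[w[:,2]<93];print(np.percentile(t,[5,50,95],0).round(1))
E
```

```text
[627.97650392  96.07796621 150.92051967] [ 3.1394164  -0.00733822  1.60797346] 46.28712681245643 [ 0.37157552  0.92764229 -1.06744888  1.62339409  0.87748059  1.1336098
  0.68511205]
133 [[598.8  98.6 106. ]
 [622.6 108.2 118.6]
 [649.5 112.4 124.7]]
[[574.6  98.8  69.2]
 [625.1 110.1  81. ]
 [675.2 113.8  91.9]]
```

View pics/s11.png

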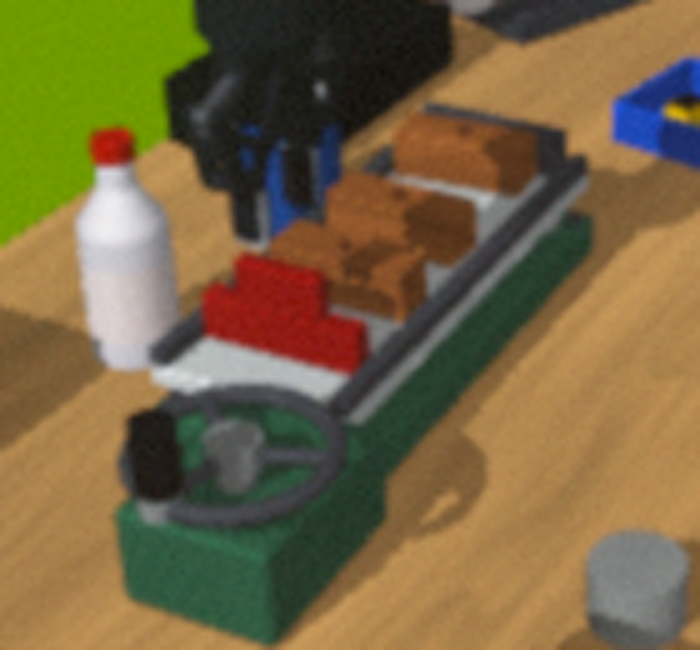

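```bash
python3 - <<'E'
from h import *
for z in (121,124): print(z,px2w('side',[198,215],[191.2,194.6],z).round(1))
print(w2px('side',[[629,85.5,124],[629,101,124],[629,101,95],[628,96,151]]).round(1))
print(w2px('top',[[629,85.5,124],[629,101,124],[629,88,95]]).round(1))
p=np.load('t10.npz')['p'];print(p[155,196:212].tolist());print(p[139,196:212].tolist())
E
```

```text
121 [[655.6 100.6 121. ]
 [599.3  93.5 121. ]]
124 [[652.4 104.7 124. ]
 [596.3  97.6 124. ]]
[[208.1 190.2]
 [205.2 192.5]
 [205.9 200.8]
 [205.8 183.9]]
[[205.7 152. ]
 [201.  151.8]
 [205.7 153.2]]
[[158, 160, 159], [158, 160, 159], [157, 157, 156], [149, 140, 139], [135, 100, 98], [122, 50, 48], [114, 27, 24], [101, 22, 20], [80, 30, 27], [83, 64, 63], [104, 98, 97], [120, 119, 118], [124, 125, 124], [124, 126, 125], [125, 127, 126], [125, 127, 126]]
[[125, 128, 127], [125, 127, 126], [125, 125, 124], [123, 115, 114], [121, 89, 88], [123, 55, 53], [124, 34, 31], [123, 33, 31], [116, 47, 45], [105, 79, 78], [109, 105, 105], [115, 116, 115], [116, 118, 118], [121, 122, 122], [125, 127, 127], [128, 130, 130]]
```

{"name": "arm_command", "arguments": {
  "rot": [
    [0, 0, 0],
    [0, 0, 0],
    [0, 0, 0],
    [0, 0, 0],
    [0, 0, 0]
  ],
  "slide": [
    [1, 3, -12],
    [0, 0, -16],
    [0, 0, -12],
    [0, 0, -4],
    [0, 0, 0]
  ],
  "gripper": [46, 46, 46, 46, 46]
}}

```text
clock: 24.48
eef_pos: [629.0, 99.1, 102.6]
tool_rot: [3.138, -0.006, 1.608]
force: [-0.3, -1.0, -0.4]
width: 45.7
```

{"name": "arm_command", "arguments": {
  "rot": [
    [0, 0, 0],
    [0, 0, 0],
    [0, 0, 0],
    [0, 0, 0],
    [0, 0, 0]
  ],
  "slide": [
    [0, 0, -3],
    [0, 0, 0],
    [0, 0, 0],
    [0, 0, 0],
    [0, 0, 0]
  ],
  "gripper": [46, 46, 5, 5, 5]
}}

```text
clock: 24.9
eef_pos: [628.8, 99.1, 98.5]
tool_rot: [3.14, -0.007, 1.608]
force: [-0.2, 0.4, -4.6]
width: 12.9
```

{"name": "arm_command", "arguments": {
  "rot": [
    [0, 0, 0],
    [0, 0, 0],
    [0, 0, 0]
  ],
  "slide": [
    [0, 0, 0],
    [0, 0, 0],
    [0, 0, 0]
  ],
  "gripper": [5, 5, 5]
}}

```text
clock: 25.15
eef_pos: [628.8, 99.1, 98.6]
tool_rot: [3.139, -0.006, 1.61]
force: [0.5, 0.3, -1.1]
width: 13.1
```

{"name": "arm_command", "arguments": {
  "rot": [
    [0, 0, 0],
    [0, 0, 0],
    [0, 0, 0],
    [0, 0, 0],
    [0, 0, 0]
  ],
  "slide": [
    [0, 0, 0],
    [0, 0, 3],
    [0, 0, 3],
    [0, 0, 0],
    [0, 0, 0]
  ],
  "gripper": [30, 30, 30, 30, 30]
}}

```text
clock: 25.57
eef_pos: [629.5, 99.3, 106.5]
tool_rot: [3.137, -0.007, 1.608]
force: [-0.3, 0.1, 0.3]
width: 30.0
```

{"name": "arm_command", "arguments": {
  "rot": [
    [0, 0, 0],
    [0, 0, 0],
    [0, 0, 0],
    [0, 0, 0],
    [0, 0, 0]
  ],
  "slide": [
    [0, 0, 0],
    [0, 0, 0],
    [0, 0, 0],
    [0, 0, 0],
    [0, 0, 0]
  ],
  "gripper": [5, 5, 5, 5, 5]
}}

```text
clock: 25.98
eef_pos: [629.8, 99.3, 107.2]
tool_rot: [3.136, -0.006, 1.609]
force: [-0.3, -0.3, 0.2]
width: 12.5
```

{"name": "arm_command", "arguments": {
  "rot": [
    [0, 0, 0],
    [0, 0, 0],
    [0, 0, 0],
    [0, 0, 0],
    [0, 0, 0]
  ],
  "slide": [
    [0.3, -6, 0],
    [0.3, -8, 0],
    [0.3, -10, 0],
    [0.3, -10, 0],
    [0.3, -10, 0]
  ],
  "gripper": [5, 5, 5, 5, 5]
}}

```text
clock: 26.4
eef_pos: [631.6, 56.7, 107.2]
tool_rot: [3.134, -0.013, 1.613]
force: [1.8, 2.7, -1.2]
width: 12.8
```

{"name": "arm_command", "arguments": {
  "rot": [
    [0, 0, 0],
    [0, 0, 0],
    [0, 0, 0],
    [0, 0, 0],
    [0, 0, 0]
  ],
  "slide": [
    [0.3, -8, 0],
    [0.3, -8, 0],
    [0.3, -8, 0],
    [0.3, -8, 0],
    [0.3, -8, 0]
  ],
  "gripper": [5, 5, 5, 5, 5]
}}

```text
clock: 26.82
eef_pos: [633.7, 10.8, 107.2]
tool_rot: [3.134, -0.014, 1.611]
force: [2.7, 4.5, -2.0]
width: 13.1
```

{"name": "arm_command", "arguments": {
  "rot": [
    [0, 0, 0],
    [0, 0, 0],
    [0, 0, 0],
    [0, 0, 0],
    [0, 0, 0]
  ],
  "slide": [
    [0.2, -8, 0],
    [0.2, -8, 0],
    [0.2, -8, 0],
    [0.2, -8, 0],
    [0.2, -6, 0]
  ],
  "gripper": [5, 5, 5, 5, 5]
}}

```text
clock: 27.23
eef_pos: [635.6, -31.3, 107.3]
tool_rot: [3.132, -0.015, 1.611]
force: [1.9, 2.8, -1.9]
width: 12.5
```

{"name": "arm_command", "arguments": {
  "rot": [
    [0, 0, 0],
    [0, 0, 0],
    [0, 0, 0],
    [0, 0, 0]
  ],
  "slide": [
    [0, -6, 0],
    [0, -5, 0],
    [0, -4, 0],
    [0, -3, 0]
  ],
  "gripper": [5, 5, 5, 5]
}}

```text
clock: 27.57
eef_pos: [636.5, -52.2, 107.2]
tool_rot: [3.13, -0.015, 1.61]
force: [3.5, 3.4, -3.1]
width: 12.7
```

{"name": "arm_command", "arguments": {
  "rot": [
    [0, 0, 0],
    [0, 0, 0],
    [0, 0, 0]
  ],
  "slide": [
    [0, -3, 0],
    [0, -3, 0],
    [0, -3, 0]
  ],
  "gripper": [5, 5, 5]
}}

```text
clock: 27.82
eef_pos: [636.7, -56.4, 107.3]
tool_rot: [3.128, -0.024, 1.613]
force: [4.2, 10.1, -6.1]
width: 12.5
```

{"name": "arm_command", "arguments": {
  "rot": [
    [0, 0, 0],
    [0, 0, 0],
    [0, 0, 0]
  ],
  "slide": [
    [0, -3, 0],
    [0, -3, 0],
    [0, -3, 0]
  ],
  "gripper": [5, 5, 5]
}}

```text
clock: 28.07
eef_pos: [636.7, -56.3, 107.3]
tool_rot: [3.127, -0.038, 1.619]
force: [4.1, 9.0, -5.1]
width: 12.6
```

{"name": "arm_command", "arguments": {
  "rot": [
    [0, 0, 0],
    [0, 0, 0],
    [0, 0, 0]
  ],
  "slide": [
    [0, -8, 0],
    [0, -8, 0],
    [0, -8, 0]
  ],
  "gripper": [5, 5, 5]
}}

```text
clock: 28.32
eef_pos: [636.7, -56.7, 107.4]
tool_rot: [3.121, -0.074, 1.633]
force: [6.2, 18.3, -10.5]
width: 12.6
```

```bash
python3 - <<'E'
from h import *
p,d=snap('side','s12',(150,120,290,250),5)
s=telemetry.read_state();print(s['eef_pos'],s['tool_rot'],s['width'],s['force'],s['torque'])
E
```

```text
[636.68901415 -56.68300983 107.41209295] [ 3.12108626 -0.07522397  1.63189029] 12.54960952541917 [ 6.0592898  20.18111886 -9.22402424] [ 2.28710795 -0.84107827 -0.71459095]
```

View pics/s12.png

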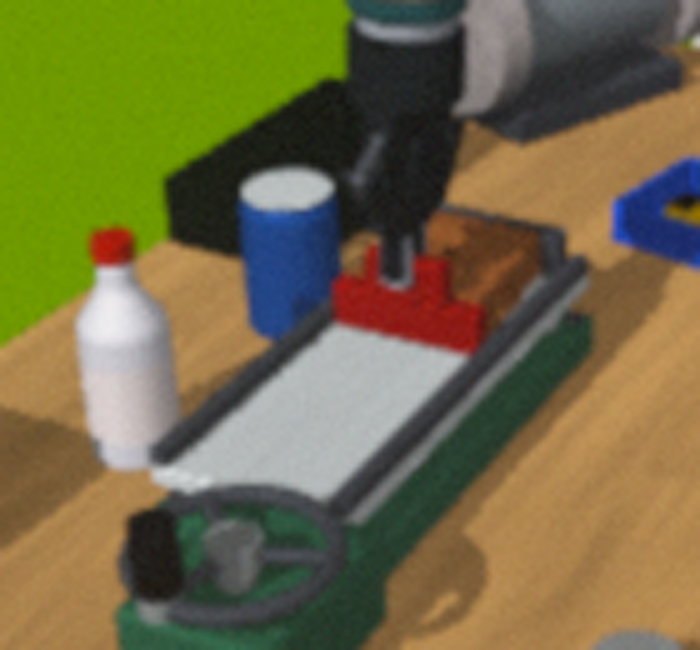

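{"name": "arm_command", "arguments": {
  "rot": [
    [0, 0, 0],
    [0, 0, 0],
    [0, 0, 0],
    [0, 0, 0],
    [0, 0, 0]
  ],
  "slide": [
    [0, 0, 0],
    [0, 0, 0],
    [0, 0, 0],
    [0, 0, 0],
    [0, 0, 0]
  ],
  "gripper": [5, 30, 36, 36, 36]
}}

```text
clock: 28.78
eef_pos: [633.5, -57.5, 107.0]
tool_rot: [3.128, -0.072, 1.633]
force: [-0.4, -0.9, -0.1]
width: 35.7
```

{"name": "arm_command", "arguments": {
  "rot": [
    [0, 0, 0],
    [0, 0, 0],
    [-4, 1, -1],
    [0, 0, 0],
    [0, 0, 0]
  ],
  "slide": [
    [0, 0, 10],
    [0, 0, 20],
    [0, 0, 30],
    [0, 0, 30],
    [0, 0, 20]
  ],
  "gripper": [36, 36, 36, 36, 36]
}}

```text
clock: 29.2
eef_pos: [627.9, -63.2, 217.0]
tool_rot: [-3.119, 0.003, 1.608]
force: [0.5, 0.8, -0.8]
width: 36.2
```

{"name": "arm_command", "arguments": {
  "rot": [
    [0, 0, 0],
    [0, 0, 0],
    [0, 0, 0],
    [0, 0, 0],
    [0, 0, 0]
  ],
  "slide": [
    [-25, 25, 0],
    [-30, 25, 0],
    [-30, 25, 0],
    [-20, 25, 0],
    [0, 20, 0]
  ],
  "gripper": [60, 60, 60, 60, 60]
}}

```text
clock: 29.62
eef_pos: [522.9, 54.5, 227.1]
tool_rot: [-3.133, 0.008, 1.592]
force: [-0.7, 0.3, 0.3]
width: 60.0
```

```bash
python3 - <<'E'
from h import *
p,d=snap('side','s13')
p,d=snap('top','t13',(120,110,320,290),3)
h=brown(p); h[:130]=0;h[:,:110]=0;h[190:]=0;h[:,330:]=0
B=np.array([633,-27.5]);a=np.radians(1.8);M=np.array([[np.cos(a),np.sin(a)],[-np.sin(a),np.cos(a)]])
for x in blobs('top',p,h,97): print(*x, 'bed',M@(x[2]-B))
s=telemetry.read_state();print(s['eef_pos'],s['tool_rot'],s['width'],s['force'],s['qpos'])
E
```

```text
[266. 152.] 976 [ 634.2 -112.4] 118.8 106.4 -86.5 bed [ -1.46736557 -84.89579989]
[525.9131416   57.24698195 227.90983826] [-3.13669768  0.00414074  1.5955204 ] 60.08774968527922 [0.19648173 0.20970826 1.26703714] [ 0.53806074  0.71454801 -1.16379019  1.83470778  0.73684357  1.11317997
  0.69536617]
```

View pics/t13.png

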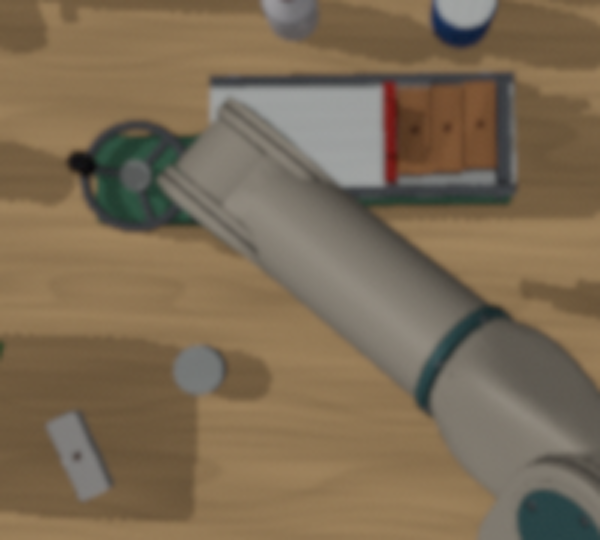

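View pics/s13.png

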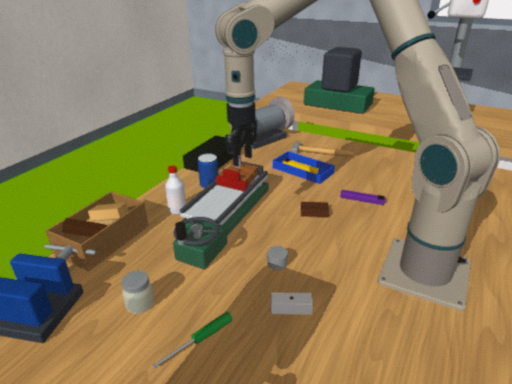

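```bash
python3 - <<'E'
from h import *
p=np.load('t13.npz')['p'];g=p.max(2)
m=(g<45);m[:,:135]=0;m[:,158:]=0;m[:150]=0;m[180:]=0
ys,xs=np.nonzero(m);print(len(xs),xs.mean(),ys.mean())
for z in(139,125): print(z,px2w('top',xs.mean(),ys.mean(),z))
cv2.imwrite('pics/k13.png',cv2.resize(p[140:200,130:200,::-1],None,fx=8,fy=8,interpolation=cv2.INTER_CUBIC))
q=np.load('s13.npz')['p'];cv2.imwrite('pics/k13s.png',cv2.resize(q[205:275,160:240,::-1],None,fx=8,fy=8,interpolation=cv2.INTER_CUBIC))
print(w2px('top',[[580.6,207,116],[580.6,207,92],[579,262,139]]),w2px('side',[[580.6,207,116],[580.6,207,92],[579,262,139],[579,262,93],[579,262,116]]))
E
```

```text
51 147.76470588235293 164.33333333333334
139 [581.30899502 267.65681753 139.        ]
125 [582.89233108 270.61705506 125.        ]
[[167.95352868 165.96751237]
 [169.14939267 166.80838935]
 [149.50789656 165.1062959 ]] [[197.90875496 216.73218999]
 [198.60632098 223.93334101]
 [185.32530067 220.09562011]
 [186.99523663 234.38300767]
 [186.16961932 227.31931499]]
```

View pics/k13.png

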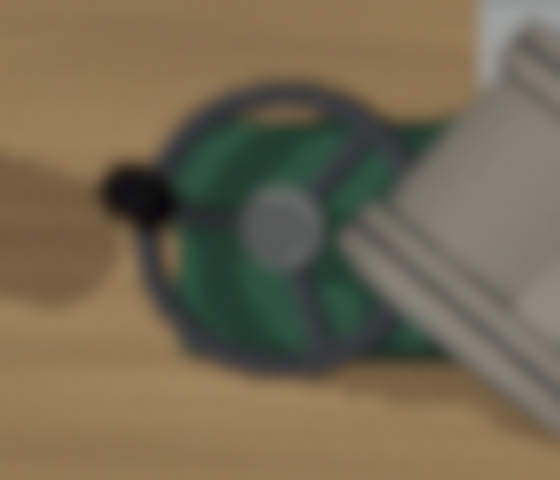

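View pics/k13s.png

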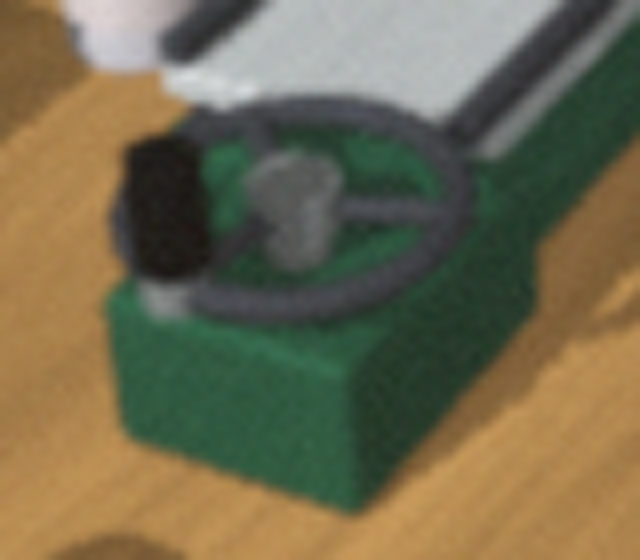

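```bash
python3 - <<'E'
from h import *
print('side knob mid z116',px2w('side',180.4,230.8,116.))
print('side knob top z139',px2w('side',180,222.8,139.))
q=np.load('s13.npz');g=q['p'].max(2);m=(g<45);m[:205]=0;m[250:]=0;m[:,:165]=0;m[:,190:]=0
W=cloud('side',q['d']);w=W[m];print(len(w),np.median(w,0),np.percentile(w[:,2],[2,98]))
ys,xs=np.nonzero(m);print(xs.mean(),ys.mean(),xs.min(),xs.max(),ys.min(),ys.max())
# gearbox top corner at z=66: side crop (350,370)
for nm,u,v,z in[('near corner',350,372,66),('left corner',108,300,66),('base',355,510,0.)]: print(nm,px2w('side',160+u/8-.5,205+v/8-.5,z))
for nm,u,v,z in[('hub',281,227,105.),('rimL',140,226,92.),('rimtop',285,82,92.),('rimbot',285,374,92)]: print(nm,px2w('top',130+u/8-.5,140+v/8-.5,z))
# rim in side: leftmost 115, right 472, top 97, bottom 322 
for nm,u,v in[('L',115,210),('R',472,190),('T',320,97),('Bt',270,322)]: print(nm,px2w('side',160+u/8-.5,205+v/8-.5,88.))
E
```

```text
side knob mid z116 [582.8922096  281.47900161 116.        ]
side knob top z139 [583.70313975 278.26743309 139.        ]
151 [578.35170892 285.81849913 120.2352499 ] [ 85.66467519 137.05293807]
180.71523178807948 230.78807947019868 176 186 222 239
near corner [521.85519094 272.4258476   66.        ]
left corner [615.94755124 279.2010774   66.        ]
base [529.20167443 267.35976659   0.        ]
hub [575.22658472 219.44500198 105.        ]
rimL [575.24432788 279.61934063  92.        ]
rimtop [636.77035525 222.52682351  92.        ]
rimbot [516.01916592 217.61470528  92.        ]
L [624.98842198 260.17937673  88.        ]
R [524.06554436 193.81543934  88.        ]
T [603.03597808 171.58693275  88.        ]
Bt [542.20982926 285.26709178  88.        ]
```

{"name": "arm_command", "arguments": {
  "rot": [
    [0, 0, 0],
    [0, 0, 0],
    [0, 0, 0],
    [0, 0, 0],
    [0, 0, 0]
  ],
  "slide": [
    [10, 38, 0],
    [10, 38, 0],
    [10, 38, 0],
    [10, 38, 0],
    [10, 36, 0]
  ],
  "gripper": [62, 62, 62, 62, 62]
}}

```text
clock: 30.13
eef_pos: [580.3, 231.6, 228.7]
tool_rot: [-3.136, 0.021, 1.57]
force: [0.0, 0.0, 0.0]
width: 62.0
```

{"name": "arm_command", "arguments": {
  "rot": [
    [0, 0, 0],
    [0, 0, 0],
    [0, 0, 0],
    [0, 0, 0],
    [0, 0, 0]
  ],
  "slide": [
    [4, 15, -10],
    [0, 5, -20],
    [0, 0, -15],
    [0, 0, -5],
    [0, 0, 0]
  ],
  "gripper": [62, 62, 62, 62, 62]
}}

```text
clock: 30.55
eef_pos: [587.3, 260.1, 179.1]
tool_rot: [-3.14, 0.014, 1.573]
force: [0.1, -0.3, 0.3]
width: 62.2
```

```bash
python3 - <<'E'
from h import *
p,d=snap('side','s14',(130,140,250,260),5)
s=telemetry.read_state();print(s['eef_pos'],s['tool_rot'],s['width'],s['force'],s['qpos'])
print(w2px('side',s['eef_pos']))
E
```

```text
[587.62530651 259.54079461 179.55902804] [-3.14011259  0.0145337   1.5724884 ] 62.402034680519584 [-0.0125204  -0.28945086  0.52412377] [ 0.07197122  0.87960529 -1.02336139  1.56784103  0.80560481  1.1739572
  0.44448606]
[181.66254625 205.6391935 ]
```

View pics/s14.png

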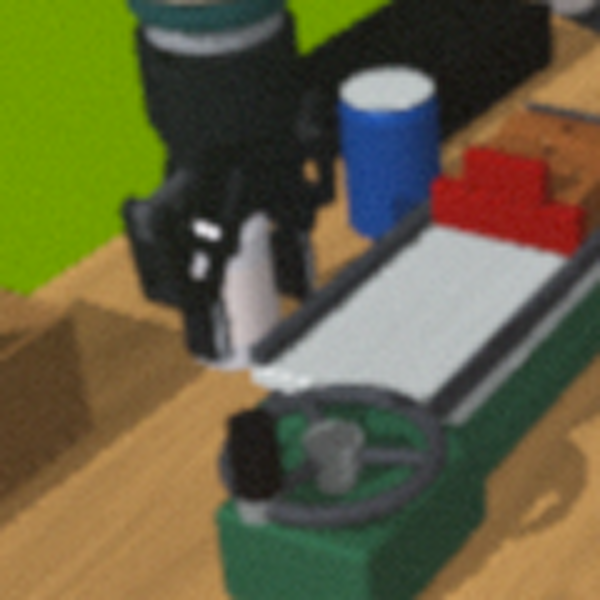

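{"name": "arm_command", "arguments": {
  "rot": [
    [0, 0, 0],
    [0, 0, 0],
    [0, 0, 0],
    [0, 0, 0],
    [0, 0, 0]
  ],
  "slide": [
    [-4, 12, 0],
    [0, 3, -10],
    [0, 0, -10],
    [0, 0, -2],
    [0, 0, 0]
  ],
  "gripper": [62, 62, 62, 62, 62]
}}

```text
clock: 31.02
eef_pos: [585.4, 272.5, 158.2]
tool_rot: [3.14, 0.015, 1.567]
force: [0.1, 0.1, 0.7]
width: 62.1
```

```bash
python3 - <<'E'
from h import *
p,d=snap('side','s15',(140,170,230,260),7)
s=telemetry.read_state();print(s['eef_pos'],s['tool_rot'],s['width'],s['force'])
print((w2px('side',s['eef_pos'])-[140,170])*7)
E
```

```text
[585.31490718 272.41357116 158.23059283] [3.13987471 0.0147703  1.56678998] 62.2190201156552 [-0.37851599  0.23740106  0.63112171]
[280.94231236 317.04945078]
```

View pics/s15.png

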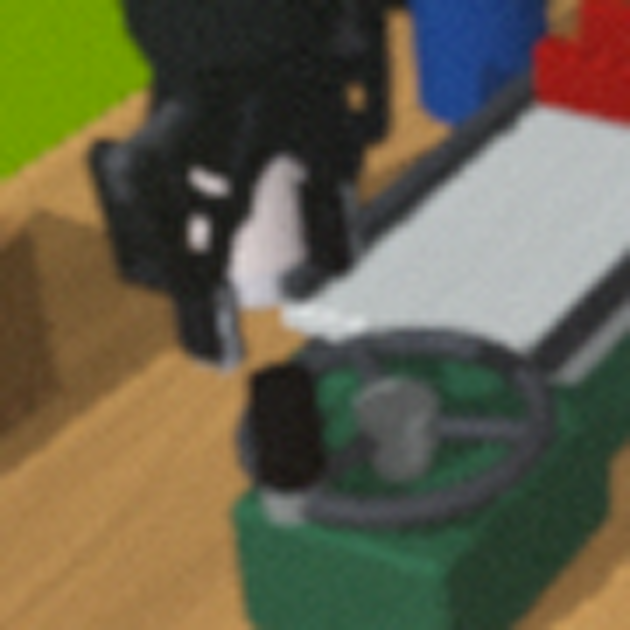

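{"name": "arm_command", "arguments": {
  "rot": [
    [0, 0, 0],
    [0, 0, 0],
    [0, 0, 0],
    [0, 0, 0],
    [0, 0, 0]
  ],
  "slide": [
    [-2, 4, -5],
    [0, 0, -15],
    [0, 0, -15],
    [0, 0, -8],
    [0, 0, 0]
  ],
  "gripper": [62, 62, 62, 62, 62]
}}

```text
clock: 31.48
eef_pos: [583.3, 276.3, 111.1]
tool_rot: [3.139, 0.015, 1.566]
force: [-0.4, 0.0, -0.0]
width: 62.1
```

```bash
python3 - <<'E'
from h import *
p,d=snap('side','s16',(140,170,230,260),7)
s=telemetry.read_state();print(s['eef_pos'],s['tool_rot'],s['width'],s['force'])
E
```

```text
[583.29758216 276.41441952 111.65862105] [3.13899862 0.01473917 1.56622816] 62.29076797278576 [-0.40755153 -0.96663385 -0.58312862]
```

View pics/s16.png

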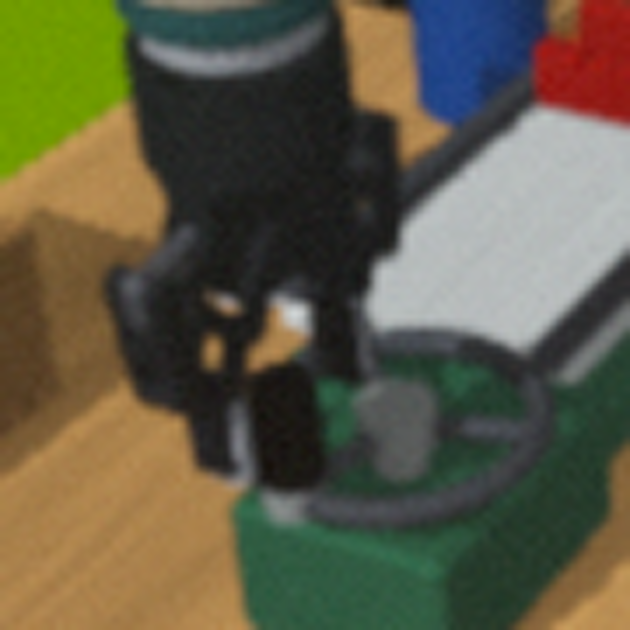

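{"name": "arm_command", "arguments": {
  "rot": [
    [0, 0, 0],
    [0, 0, 0],
    [0, 0, 0],
    [0, 0, 0]
  ],
  "slide": [
    [0, 0, -3],
    [0, 0, 0],
    [0, 0, 0],
    [0, 0, 0]
  ],
  "gripper": [62, 48, 42, 42]
}}

```text
clock: 31.87
eef_pos: [583.6, 276.8, 108.6]
tool_rot: [3.139, 0.014, 1.566]
force: [0.3, -0.1, -0.1]
width: 41.8
```

{"name": "arm_command", "arguments": {
  "rot": [
    [0, 0, 0],
    [0, 0, 0],
    [0, 0, 0]
  ],
  "slide": [
    [0, 0, 0],
    [0, 0, 0],
    [0, 0, 0]
  ],
  "gripper": [34, 34, 34]
}}

```text
clock: 32.12
eef_pos: [584.2, 277.2, 109.8]
tool_rot: [3.137, 0.013, 1.566]
force: [0.1, 0.4, -0.3]
width: 34.1
```

{"name": "arm_command", "arguments": {
  "rot": [
    [0, 0, 0],
    [0, 0, 0],
    [0, 0, 0]
  ],
  "slide": [
    [0, 0, 0],
    [0, 0, 0],
    [0, 0, 0]
  ],
  "gripper": [29, 27, 27]
}}

```text
clock: 32.37
eef_pos: [584.5, 277.0, 110.2]
tool_rot: [3.136, 0.013, 1.565]
force: [0.1, 0.0, 0.2]
width: 27.3
```

{"name": "arm_command", "arguments": {
  "rot": [
    [0, 0, 0],
    [0, 0, 0],
    [0, 0, 0]
  ],
  "slide": [
    [0, 0, 0],
    [0, 0, 0],
    [0, 0, 0]
  ],
  "gripper": [22, 15, 15]
}}

```text
clock: 32.62
eef_pos: [584.5, 276.8, 110.6]
tool_rot: [3.136, 0.013, 1.565]
force: [-1.0, -1.1, -0.3]
width: 24.3
```

```bash
python3 - <<'E'
from h import *
p,d=snap('side','s17',(140,170,230,260),7)
p,d=snap('top','t17',(120,130,220,210),7)
s=telemetry.read_state();print(s['eef_pos'],s['tool_rot'],s['width'],s['force'])
E
```

```text
[584.47212883 276.78161083 110.53463417] [3.13624969 0.01337274 1.56508533] 24.611368063394153 [-0.81144344 -0.02896214  0.81575442]
```

View pics/s17.png

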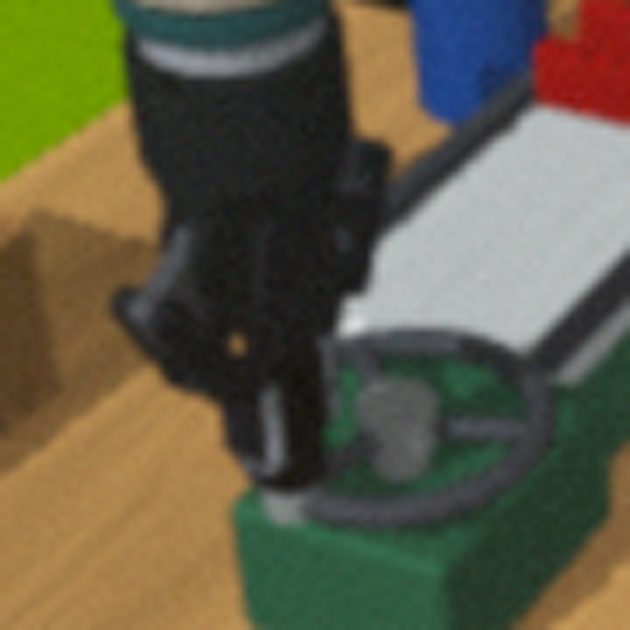

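{"name": "arm_command", "arguments": {
  "rot": [
    [0, 0, 0],
    [0, 0, 0],
    [0, 0, 0],
    [0, 0, 0],
    [0, 0, 0]
  ],
  "slide": [
    [9, -3, 0],
    [9, -4, 0],
    [8, -6, 0],
    [7, -7, 0],
    [5, -8, 0]
  ],
  "gripper": [15, 15, 15, 15, 15]
}}

```text
clock: 33.13
eef_pos: [621.9, 252.6, 110.6]
tool_rot: [3.141, 0.006, 1.572]
force: [-0.7, 2.6, 0.1]
width: 24.4
```

{"name": "arm_command", "arguments": {
  "rot": [
    [0, 0, 0],
    [0, 0, 0],
    [0, 0, 0],
    [0, 0, 0],
    [0, 0, 0]
  ],
  "slide": [
    [6, -14, 0],
    [3, -14, 0],
    [-1, -14, 0],
    [-5, -14, 0],
    [-8, -12, 0]
  ],
  "gripper": [15, 15, 15, 15, 15]
}}

```text
clock: 33.55
eef_pos: [615.7, 183.9, 110.6]
tool_rot: [-3.136, -0.004, 1.572]
force: [-5.2, 9.0, -0.6]
width: 24.3
```

```bash
cat > wh.py <<'E'
from h import *
import sys,json
C=np.array([575.9,222.3])
def plan(step,n=5):
    s=telemetry.read_state();p=s['eef_pos'][:2]-C; f=np.arctan2(p[1],p[0]); print('phi',np.degrees(f).round(1),'r',np.hypot(*p).round(1),'F',s['force'].round(1),'rot',s['tool_rot'].round(3),'z',s['eef_pos'][2].round(1),'q',s['qpos'].round(2))
    q=p
    for i in range(n):
        f-=np.radians(step); t=55*np.array([np.cos(f),np.sin(f)]); print((t-q).round(0)); q=t
plan(float(sys.argv[1]))
E
python3 wh.py 18
```

```text
phi -43.9 r 55.3 F [-5.2  9.  -0.6] rot [-3.136 -0.004  1.572] z 110.6 q [ 0.19  0.96 -0.98  1.62  0.89  1.07  0.52]
[-14. -10.]
[-16.  -6.]
[-17.  -0.]
[-16.   5.]
[-14.  10.]
```

{"name": "arm_command", "arguments": {
  "rot": [
    [0, 0, 0],
    [0, 0, 0],
    [0, 0, 0],
    [0, 0, 0],
    [0, 0, 0]
  ],
  "slide": [
    [-14, -10, 0],
    [-16, -6, 0],
    [-17, 0, 0],
    [-16, 5, 0],
    [-14, 10, 0]
  ],
  "gripper": [15, 15, 15, 15, 15]
}}

```text
clock: 33.97
eef_pos: [545.2, 176.6, 110.6]
tool_rot: [3.134, -0.014, 1.561]
force: [3.8, -1.2, -0.4]
width: 24.4
```

```bash
python3 wh.py 18
```

```text
phi -123.9 r 55.0 F [ 3.8 -1.2 -0.4] rot [ 3.134 -0.014  1.561] z 110.6 q [ 0.22  0.88 -0.99  1.84  0.91  0.94  0.37]
[-13.  12.]
[-8. 15.]
[-3. 17.]
[ 2. 17.]
[ 7. 16.]
```

{"name": "arm_command", "arguments": {
  "rot": [
    [0, 0, 0],
    [0, 0, 0],
    [0, 0, 0],
    [0, 0, 0],
    [0, 0, 0]
  ],
  "slide": [
    [-13, 12, 0],
    [-8, 15, 0],
    [-3, 17, 0],
    [2, 17, 0],
    [7, 16, 0]
  ],
  "gripper": [15, 15, 15, 15, 15]
}}

```text
clock: 34.38
eef_pos: [522.4, 232.8, 110.4]
tool_rot: [-3.137, 0.02, 1.549]
force: [-18.0, 0.8, 9.5]
width: 24.3
```

```bash
python3 wh.py 18
```

```text
phi 168.9 r 54.5 F [-18.    0.8   9.5] rot [-3.137  0.02   1.549] z 110.4 q [ 0.09  0.88 -0.97  1.82  0.9   0.97  0.26]
[ 5. 16.]
[11. 14.]
[14. 10.]
[17.  5.]
[17. -1.]
```

{"name": "arm_command", "arguments": {
  "rot": [
    [0, 0, 0],
    [0, 0, 0],
    [0, 0, 0],
    [0, 0, 0],
    [0, 0, 0]
  ],
  "slide": [
    [4, 16, 0],
    [11, 14, 0],
    [14, 10, 0],
    [17, 5, 0],
    [17, -1, 0]
  ],
  "gripper": [15, 15, 15, 15, 15]
}}

```text
clock: 34.8
eef_pos: [580.3, 277.2, 110.6]
tool_rot: [-3.127, 0.02, 1.557]
force: [-2.2, 3.8, -1.4]
width: 24.5
```

```bash
python3 wh.py 18
```

```text
phi 85.5 r 55.1 F [-2.2  3.8 -1.4] rot [-3.127  0.02   1.557] z 110.6 q [ 0.01  0.96 -0.96  1.6   0.87  1.09  0.36]
[17. -4.]
[15. -9.]
[ 11. -13.]
[  7. -16.]
[  1. -17.]
```

{"name": "arm_command", "arguments": {
  "rot": [
    [0, 0, 0],
    [0, 0, 0],
    [0, 0, 0],
    [0, 0, 0],
    [0, 0, 0]
  ],
  "slide": [
    [17, -4, 0],
    [15, -9, 0],
    [11, -13, 0],
    [7, -16, 0],
    [1, -17, 0]
  ],
  "gripper": [15, 15, 15, 15, 15]
}}

```text
clock: 35.22
eef_pos: [630.7, 215.0, 110.5]
tool_rot: [-3.117, 0.02, 1.559]
force: [-9.9, 4.0, 3.0]
width: 24.2
```

```bash
python3 wh.py 18
```

```text
phi -7.6 r 55.2 F [-9.9  4.   3. ] rot [-3.117  0.02   1.559] z 110.5 q [ 0.11  0.99 -0.97  1.52  0.87  1.14  0.51]
[ -5. -16.]
[-10. -14.]
[-14. -10.]
[-16.  -6.]
[-17.  -0.]
```

{"name": "arm_command", "arguments": {
  "rot": [
    [1, -1.4, 0],
    [0, 0, 0],
    [0, 0, 0],
    [0, 0, 0],
    [0, 0, 0]
  ],
  "slide": [
    [-5, -16, 0],
    [-10, -14, 0],
    [-14, -10, 0],
    [-16, -6, 0],
    [-17, 0, 0]
  ],
  "gripper": [15, 15, 15, 15, 15]
}}

```text
clock: 35.63
eef_pos: [570.9, 167.3, 110.6]
tool_rot: [3.138, -0.018, 1.551]
force: [4.8, 8.1, -7.2]
width: 24.6
```

```bash
python3 wh.py 18
```

```text
phi -95.2 r 55.2 F [ 4.8  8.1 -7.2] rot [ 3.138 -0.018  1.551] z 110.6 q [ 0.24  0.91 -0.99  1.78  0.9   0.97  0.43]
[-17.   4.]
[-15.   9.]
[-11.  13.]
[-6. 16.]
[-1. 17.]
```

{"name": "arm_command", "arguments": {
  "rot": [
    [-0.5, 0, 0],
    [0, 0, 0],
    [0, 0, 0],
    [0, 0, 0],
    [0, 0, 0]
  ],
  "slide": [
    [-17, 4, 0],
    [-15, 9, 0],
    [-11, 13, 0],
    [-6, 16, 0],
    [-1, 17, 0]
  ],
  "gripper": [15, 15, 15, 15, 15]
}}

```text
clock: 36.05
eef_pos: [523.3, 208.4, 110.4]
tool_rot: [3.131, 0.01, 1.536]
force: [-14.6, -7.3, 16.4]
width: 24.3
```

```bash
python3 wh.py 18
```

```text
phi -165.2 r 54.4 F [-14.6  -7.3  16.4] rot [3.131 0.01  1.536] z 110.4 q [ 0.14  0.86 -0.97  1.86  0.92  0.94  0.26]
[-2. 17.]
[ 4. 17.]
[ 9. 15.]
[13. 11.]
[16.  7.]
```

{"name": "arm_command", "arguments": {
  "rot": [
    [0, 0, 0],
    [0, 0, 0],
    [0, 0, 0],
    [0, 0, 0],
    [0, 0, 0]
  ],
  "slide": [
    [-1, 17, 0],
    [4, 17, 0],
    [9, 15, 0],
    [13, 11, 0],
    [16, 7, 0]
  ],
  "gripper": [15, 15, 15, 15, 15]
}}

```text
clock: 36.47
eef_pos: [550.5, 271.0, 110.6]
tool_rot: [-3.129, 0.021, 1.54]
force: [-6.5, 5.6, -2.1]
width: 24.3
```

```bash
python3 wh.py 18
```

```text
phi 117.5 r 54.9 F [-6.5  5.6 -2.1] rot [-3.129  0.021  1.54 ] z 110.6 q [ 0.02  0.93 -0.96  1.69  0.87  1.04  0.29]
[16.  6.]
[17.  0.]
[16. -5.]
[ 14. -10.]
[ 10. -14.]
```

{"name": "arm_command", "arguments": {
  "rot": [
    [0, 0, 0],
    [0, 0, 0],
    [0, 0, 0],
    [0, 0, 0],
    [0, 0, 0]
  ],
  "slide": [
    [16, 6, 0],
    [17, 0, 0],
    [16, -5, 0],
    [14, -10, 0],
    [10, -14, 0]
  ],
  "gripper": [15, 15, 15, 15, 15]
}}

```text
clock: 36.88
eef_pos: [625.2, 247.4, 110.6]
tool_rot: [-3.126, 0.02, 1.546]
force: [-7.6, -0.6, 3.5]
width: 24.3
```

```bash
python3 wh.py 15
```

```text
phi 27.0 r 55.3 F [-7.6 -0.6  3.5] rot [-3.126  0.02   1.546] z 110.6 q [ 0.06  0.99 -0.96  1.51  0.87  1.13  0.46]
[  5. -14.]
[  1. -14.]
[ -3. -14.]
[ -6. -13.]
[ -9. -11.]
```

Total turned 772°.

{"name": "arm_command", "arguments": {
  "rot": [
    [1, -1, 0],
    [0, 0, 0],
    [0, 0, 0],
    [0, 0, 0],
    [0, 0, 0]
  ],
  "slide": [
    [5, -14, 0],
    [1, -14, 0],
    [-3, -14, 0],
    [-6, -13, 0],
    [-9, -11, 0]
  ],
  "gripper": [15, 15, 15, 15, 15]
}}

```text
clock: 37.3
eef_pos: [629.8, 216.2, 111.7]
tool_rot: [3.106, -0.088, 1.556]
force: [29.0, 29.9, -29.8]
width: 24.3
```

```bash
python3 wh.py 15
```

```text
phi -6.5 r 54.3 F [ 29.   29.9 -29.8] rot [ 3.106 -0.088  1.556] z 111.7 q [ 0.19  0.97 -1.    1.62  0.9   0.98  0.49]
[ -3. -14.]
[ -7. -13.]
[-10. -10.]
[-12.  -7.]
[-14.  -4.]
```

{"name": "arm_command", "arguments": {
  "rot": [
    [-3, 1.5, 0],
    [-1.5, 0, 0],
    [0, 0, 0]
  ],
  "slide": [
    [0, 0, 0],
    [0, -2, 0],
    [0, -2, 0]
  ],
  "gripper": [15, 15, 15]
}}

```text
clock: 37.55
eef_pos: [630.0, 216.9, 111.7]
tool_rot: [3.131, -0.023, 1.557]
force: [-1.3, 6.0, -1.4]
width: 24.5
```

{"name": "arm_command", "arguments": {
  "rot": [
    [0, 0, 0],
    [0, 0, 0],
    [0, 0, 0]
  ],
  "slide": [
    [0, -8, 0],
    [0, -9, 0],
    [0, -9, 0]
  ],
  "gripper": [15, 15, 15]
}}

```text
clock: 37.8
eef_pos: [629.9, 216.2, 112.0]
tool_rot: [3.124, -0.075, 1.571]
force: [3.9, 25.0, -18.5]
width: 24.2
```

```bash
python3 wh.py -15
```

```text
phi -6.5 r 54.4 F [  3.9  25.  -18.5] rot [ 3.124 -0.075  1.571] z 112.0 q [ 0.18  0.98 -1.    1.6   0.88  1.02  0.52]
[ 0. 14.]
[-4. 14.]
[-7. 12.]
[-10.  10.]
[-13.   7.]
```

{"name": "arm_command", "arguments": {
  "rot": [
    [-4, 1, 0],
    [0, 0, 0],
    [0, 0, 0],
    [0, 0, 0],
    [0, 0, 0]
  ],
  "slide": [
    [0, 12, 0],
    [-4, 14, 0],
    [-7, 12, 0],
    [-10, 10, 0],
    [-12, 7, 0]
  ],
  "gripper": [15, 15, 15, 15, 15]
}}

```text
clock: 38.22
eef_pos: [609.5, 265.2, 112.0]
tool_rot: [3.123, -0.012, 1.554]
force: [8.7, 9.2, -9.3]
width: 24.3
```

```bash
python3 wh.py -8
```

```text
phi 51.9 r 54.5 F [ 8.7  9.2 -9.3] rot [ 3.123 -0.012  1.554] z 112.0 q [ 0.05  0.97 -0.96  1.58  0.89  1.06  0.4 ]
[-6.  5.]
[-7.  3.]
[-7.  2.]
[-8.  1.]
[-8.  0.]
```

{"name": "arm_command", "arguments": {
  "rot": [
    [0, 0, 0],
    [0, 0, 0],
    [0, 0, 0],
    [0, 0, 0],
    [0, 0, 0]
  ],
  "slide": [
    [-6, 5, 0],
    [-7, 3, 0],
    [-7, 2, 0],
    [-8, 1, 0],
    [0, 0, 0]
  ],
  "gripper": [15, 15, 15, 15, 15]
}}

```text
clock: 38.63
eef_pos: [584.2, 276.8, 111.9]
tool_rot: [3.113, -0.023, 1.55]
force: [-2.5, 3.6, -0.0]
width: 24.3
```

```bash
python3 wh.py -5
```

```text
phi 81.3 r 55.1 F [-2.5  3.6 -0. ] rot [ 3.113 -0.023  1.55 ] z 111.9 q [ 0.04  0.94 -0.96  1.65  0.9   1.01  0.32]
[-5.  0.]
[-5.  0.]
[-5. -0.]
[-5. -1.]
[-5. -1.]
```

{"name": "arm_command", "arguments": {
  "rot": [
    [0, 0, 0],
    [0, 0, 0],
    [0, 0, 0],
    [0, 0, 0],
    [0, 0, 0]
  ],
  "slide": [
    [0, 0, 0],
    [0, 0, 0],
    [0, 0, 0],
    [0, 0, 0],
    [0, 0, 0]
  ],
  "gripper": [15, 15, 40, 50, 50]
}}

```text
clock: 39.05
eef_pos: [584.9, 272.1, 111.5]
tool_rot: [3.112, -0.021, 1.546]
force: [0.3, 0.5, 0.1]
width: 50.1
```

{"name": "arm_command", "arguments": {
  "rot": [
    [0, 0, 0],
    [0, 0, 0],
    [0, 0, 0],
    [0, 0, 0],
    [0, 0, 0]
  ],
  "slide": [
    [0, 0, 10],
    [0, 0, 20],
    [0, 0, 30],
    [0, 0, 35],
    [-10, 0, 30]
  ],
  "gripper": [50, 50, 50, 50, 50]
}}

```text
clock: 39.47
eef_pos: [573.5, 262.7, 235.0]
tool_rot: [3.123, -0.007, 1.54]
force: [0.5, 0.0, 0.3]
width: 49.9
```

{"name": "arm_command", "arguments": {
  "rot": [
    [0, 0, -5],
    [0, 0, -5],
    [0, 0, -5],
    [0, 0, -5],
    [0, 0, 0]
  ],
  "slide": [
    [-35, 5, 0],
    [-35, 5, 0],
    [-35, 5, 0],
    [-20, 0, 0],
    [0, 0, 0]
  ],
  "gripper": [50, 50, 50, 50, 50]
}}

```text
clock: 39.88
eef_pos: [447.0, 278.3, 247.3]
tool_rot: [3.109, -0.017, 1.166]
force: [0.9, -0.2, 0.2]
width: 50.3
```

```bash
python3 - <<'E'
from h import *
p,d=snap('side','s20',(140,90,340,280),3)
p,d=snap('top','t20',(120,110,380,290),3)
s=telemetry.read_state();print(s['clock'],s['eef_pos'],s['force'],s['width'])
h=brown(p); h[:130]=0;h[:,:110]=0;h[190:]=0;h[:,330:]=0
for x in blobs('top',p,h,112): print(*x)
W=cloud('top',d)
for u,v in[(258,152),(268,152),(279,152)]:print(W[v-2:v+3,u-1:u+2].reshape(-1,3).mean(0))
E
```

```text
39.9833 [450.97531071 278.20339001 247.04381593] [0.60097611 1.00553754 0.08164882] 49.425556958487455
[266. 152.] 993 [ 633.6 -110.3] 117.9 105.2 -88.2
[636.24558546 -83.91937356 109.83897321]
[ 637.36585972 -116.66242055  109.1868336 ]
[ 638.61735147 -152.74774644  108.28411043]
```

View pics/s20.png

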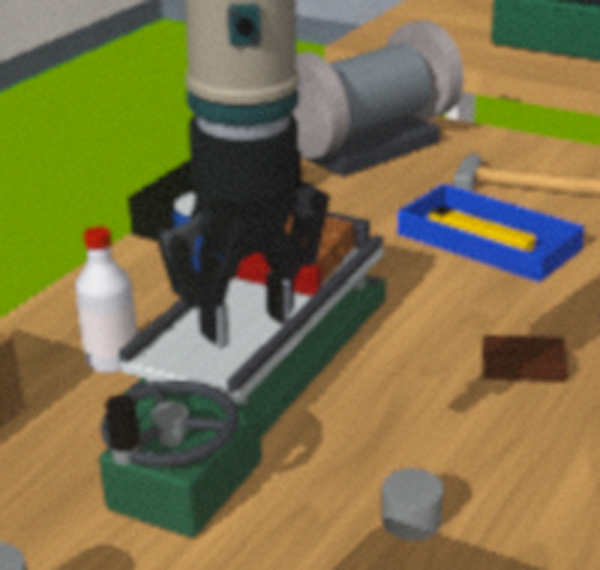

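View pics/t20.png

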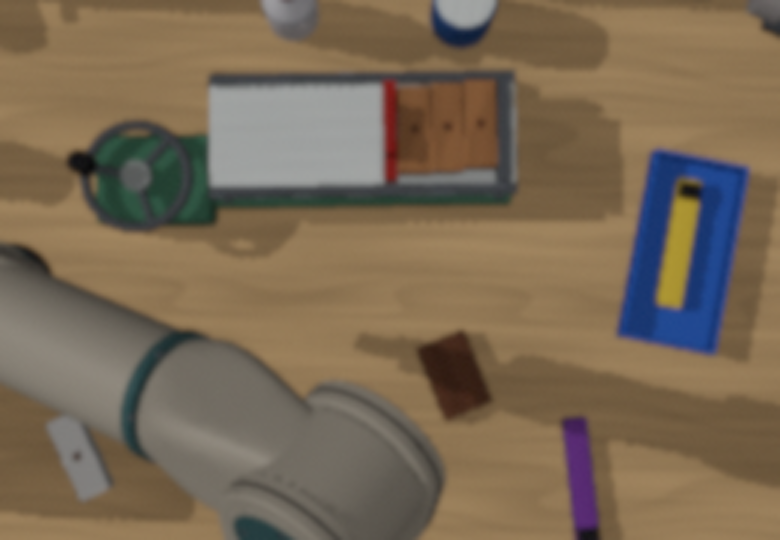

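```bash
python3 - <<'E'
from h import *
print(ctrl.finish_job())
E
```

```text
the job is handed in; nothing more can be done
None
```

I finished the whole job and handed it in at about 40 s on the robot's clock. The interface gives no verdict, so what follows rests on my own checks.

- **Push stick:** The yellow stick lies in the blue tray, which both cameras confirm.
- **Blanks:** I found three brown blanks. I left the white look-alike, the purple stick and the dark offcut alone. The first blank was knocked a few centimetres on the bed partway through, but stayed flat and within limits, and the fence squared it up.
- **Fence:** I slid it until the row stopped moving and felt about 20 N. The last top picture shows one closed row about 108 mm long, from end stop to fence, with the tops about 109 mm above the bench on the raised bed.
- **Handwheel:** It took about 805° clockwise to reach a hard stop. I pressed twice there with 25–30 N and it gave no further. I backed it off about 88° and let go. I have no direct reading of the wheel joint, so these angles come from the measured position of the gripped knob.
- **At the end:** The gripper stood clear and the force readings were near zero. The bystanders I could see had not moved.
- **Disagreement:** The top and side views put the crank knob about 10 mm apart. Closing the fingers on it step by step settled it, with no side force.

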